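# Slide a fourth jar into the tight row of a packing tray

## Robot

A 6-joint arm with a two-finger parallel gripper is mounted at the origin on the work surface; the furniture and walls round the work are solid. World frame = base frame: x ahead of the robot, y to its left, z up, the work surface at z = 0. Lengths are in m, angles in rad, forces in N, time in s.
With the tool pointing down it reaches from about 0.3 to 0.875 m from the base axis. Payload 4.2 kg.
Tool frame: the origin (TCP) lies midway between the tips of the shut fingers; the grasp point (between the pads) lies ctrl.grip_depth behind it (ctrl.grip_depth is the distance from the TCP to the grasp point, in m); y points along the fingers, x is the direction in which the jaws open and shut, and the axes are right-handed (so a half turn about y gives the same grasp; the last joint's range is limited). The gripper opens to 85 mm and grips with 20 to 120 N. Pads are 22 mm wide; open, the fingers measure 114 mm over their backs; the gripper's body (76 mm by 85 mm) begins 54 mm behind the grasp point. The pads swing forward as they close: fully open they stand 13 mm farther back than shut.
Start: joints at [1.179, 0.32, 1.565, -0, 1.257, -0.02], TCP at [0.209, 0.536, 0.231] pointing down, gripper open.
Joint ranges: [-3.11, 3.11], [-0.84, 2.01], [0.21, 2.61], [-1.34, 4.49], [0.05, 2.63], [-2.56, 2.56]. Speed limits (rad/s): [2.57, 2.57, 3.14, 3.14, 3.14, 3.14].

## Interface

Orientations are given as a unit quaternion [w, x, y, z].
In Python, from rig import ctrl gives the robot as it stands. The module is installed in compiled form; this text tells all that it offers.
- The arm moves only by the tool send_rows, never from a script. Its argument "series" is a list of rows, each a list of 7 numbers: the shift along the world's x, y, z scaled (see below), then the turn, a rotation vector about the world's x, y, z scaled (see below), then the closure, from -1 (fully open) to 1 (shut), so that 0 is half open. A call has 1 to 12 rows; each row is the pose to reach, as a shift and turn from the pose measured when the call began; what a row does not reach only later rows make up. The controller multiplies each number of a shift by 0.3 m and each number of a turn by 30 degrees. A row lasts 1/12 s, in which the tool goes at most 41.7 mm and 7.16 degrees, less where a joint would pass 70% of its speed; a pose out of reach is approached as far as the arm can. A call with a number of a shift or a turn outside -1 to 1 is refused whole. A call with a gripper value outside its range is refused whole. The fingers move at their own pace and stop on an object; "force" is the grip in N (left out, the last holds). Time passes only in rows, so rows that repeat a pose let the fingers close. It gives the time, the measured TCP pose, the force and the opening at its end, in the units of the state.
- ctrl.read_state(): the state, without advancing time (a new reading comes with each control period).
- ctrl.grab_frame(name): name is "side" or "top"; returns a dict with "img" (384x512x3 uint8, red, green, blue), "z_map" (384x512 float32, m along the optical axis (not along the pixel's ray), 0 where there is no reading), "fovy" (degrees; the focal length in pixels is half the picture's height over the tangent of half this angle, whatever the lens; pixels are square), "cx", "cy" (the principal point, pixels), "dist_coeffs" ([k1, k2, p1, p2, k3] as OpenCV has them; the pictures are not rectified), "view" (4x4, takes a point from world to camera coordinates). Camera axes: x right, y down, z forward; pixel columns grow to the right and rows downward; lengths in m; the calibration is good to about 2 mm. A picture is of the moment at which its call begins.
- ctrl.close_job(): hands the job in, once; it reports no verdict.
The state is a dict: "t": time; "joint_positions": joint angles; "qvel": joint speeds; "tau": joint torques, N m; "ee_pos": TCP position; "orientation": TCP orientation; "ft_force": force on the tool from outside, world axes, zero at the start; "ft_torque": the same for the moment, N m; "width": finger opening in m.
Only numpy, scipy, OpenCV 4.12 (cv2) and the standard library are available. Lean on these libraries where they do the work, as an engineer would, in place of code of your own. Each camera call takes 0.05 s, during which the arm holds its last target.

## Task

Fill the row in the packing tray: first slide the second and third jars along to the right, gently up against the sprung end pad, so that the slack becomes one gap beside the left-hand jar. Then pick up the loose jar and slide it into that gap from the tray's open front (it is a tight fit and must be eased between its neighbours), until you feel it press firmly but gently on the back rail. Let go, with all four jars standing upright in one snug row; never push hard on the pad or the rail, and leave the other things on the table alone.

Things in the scene. Friction and masses are not known exactly. Their poses are not given: they have to be found in the camera images.
- rack: Fixed white tray. Origin: underside, on the row's line; +x to the back, +y left along the row. Floor 6 mm thick, x -68 to +82, y -185 to +140 mm; front (-x) open from y = -53 to +72 mm, beyond that low lips (inner face x = -33.5 mm, top 26 mm above the table). Inner face of the fixed left end cheek (40 mm high) at y = +115 mm. Jar centres in the full row: y = +86, +27 (new jar), -31, -89 mm.
- place (a point): Point on the tray floor in the middle of the place to fill, second from the left (tray x = 0, y = +27.4 mm); a small red tab marks it at the open front. Even with the other jars slid up to the pad, the gap here stays 2 to 7 mm narrower than a jar: a jar cannot be lowered in from above, only slid in along tray +x, its neighbours giving way against the pad (some 3 to 8 N). Jars and tray faces are slippery.
- guide: Low back rail behind the row; origin and axes as rack. Top 28 mm above the table: fingers 30 mm up pass over it. Set by hand, not measured: a jar touches it with its centre anywhere from x = +2 to +12 mm. It gives 1 mm per 20 N (rubber backing) and must not bear over 15 N in all, neighbours' push included; a jar is home when it presses on it with over 4 N.
- end_unit: Block at the right end with the sprung pad (60 mm wide, 10 to 38 mm above the table); origin and axes as rack. The untouched pad face is anywhere from y = -117 to -112 mm (set by hand, not measured); it yields to -y by up to 14 mm at 0.3 N/mm from 0.6 N and springs back. It must not bear over 12 N.
- jar_a: Lilac 50 ml screw jar, a plain upright cylinder 58.4 mm across and 47 mm high, 0.06 kg. The left-hand jar of the row, beside the fixed cheek. Origin: centre of its underside.
- jar_b_center (a point): Lilac 50 ml screw jar, a plain upright cylinder 58.4 mm across and 47 mm high, 0.06 kg. The middle one of the three jars in the row, 8 to 20 mm of free space to the right of the left-hand jar. This point is its centre, half-way up (23.5 mm above its underside); its underside stands on the tray floor.
- jar_c: Lilac 50 ml screw jar, a plain upright cylinder 58.4 mm across and 47 mm high, 0.06 kg. The right-hand jar of the row. Origin: centre of its underside.
- jar_new_center (a point): Lilac 50 ml screw jar, a plain upright cylinder 58.4 mm across and 47 mm high, 0.06 kg. The loose jar on the table in front of the tray. This point is its centre, half-way up (23.5 mm above its underside).
- jar_new: The same loose jar; origin: centre of its underside.
- jar_b: The same middle jar; origin: centre of its underside.
- tally_counter: Small round grey tally counter, 55x51x28 mm, bystander. Origin: centre of its underside.
- nest_block: White nest block for holding a jar while labelling, empty, 68x90x40 mm, behind the tray, bystander. Origin: centre of its underside.

How it is judged:
By the outcome, as a careful person would: the job done as asked, in the order asked, and still so for the second after the job is handed in, with the robot touching nothing.
It also fails if it takes over 72 s, if anything falls off the work surface, if the arm or the gripper's body presses on something with over 40 N, if the wrist force passes 120 N, or if a joint passes its speed limit or range.

## Working session

There is one attempt and no reset: what is moved stays moved. The work goes in short steps, Python scripts to look and compute and a tool call to move; the robot and the scene stay as the last step left them, time stands still between calls to the robot, and variables do not carry over. Pictures are saved under pics/ and viewed, and the job is handed in when it is done.

Besides the shell and the picture viewer there is one more tool, called after "Request:" by a JSON object that holds its "method" and its "body", one argument or row to a line. send_rows: Moves the arm, as the interface text tells. Its arguments: {"type":"object","properties":{"series":{"type":"array"},"force":{"type":"number"}},"required":["series"]}

```bash
mkdir -p pics; cat > h.py <<'E'
import numpy as np, cv2
from rig import ctrl
def grab(n,tag):
    f=ctrl.grab_frame(n); cv2.imwrite(f'pics/{tag}.png',f['img'][:,:,::-1]); np.savez(f'{tag}.npz',**{k:np.array(v) for k,v in f.items()}); return f
def K(f):
    h=f['img'].shape[0]; fl=h/2/np.tan(np.radians(float(f['fovy']))/2)
    return np.array([[fl,0,float(f['cx'])],[0,fl,float(f['cy'])],[0,0,1]])
def ray(f,uv):
    p=cv2.undistortPoints(np.array(uv,float).reshape(-1,1,2),K(f),np.array(f['dist_coeffs'],float)).reshape(-1,2)
    V=np.array(f['view']);R=V[:3,:3];o=-R.T@V[:3,3]
    d=np.c_[p,np.ones(len(p))]@R
    return o,d
def atz(f,uv,z):
    o,d=ray(f,uv); s=(z-o[2])/d[:,2]; return o+d*s[:,None]
def cloud(f):
    h,w=f['z_map'].shape; u,v=np.meshgrid(np.arange(w),np.arange(h))
    o,d=ray(f,np.stack([u,v],-1).reshape(-1,2)); P=o+d*f['z_map'].reshape(-1,1)
    P[f['z_map'].reshape(-1)==0]=np.nan
    return P.reshape(h,w,3)
def proj(f,P):
    V=np.array(f['view']); r=cv2.Rodrigues(V[:3,:3])[0]
    return cv2.projectPoints(np.array(P,float).reshape(-1,1,3),r,V[:3,3],K(f),np.array(f['dist_coeffs'],float))[0].reshape(-1,2)
E
python3 - <<'E'
from h import *
s=ctrl.read_state(); print(s, ctrl.grip_depth)
for n in('top','side'):
    f=grab(n,n+'0'); print(n,f['fovy'],f['cx'],f['cy'],f['dist_coeffs']); print(np.round(f['view'],3).tolist())
E
```

```text
{'t': 0.0, 'joint_positions': array([ 1.17900657e+00,  3.20284366e-01,  1.56568246e+00, -1.19552076e-05,
        1.25734488e+00, -2.00058893e-02]), 'qvel': array([-1.22276825e-04,  7.66805271e-04, -7.49478061e-04,  1.34716683e-05,
       -1.74428292e-04, -8.21534303e-04]), 'tau': array([ 6.78494271e-04, -4.15530932e+01, -2.34159726e+01,  4.79993867e-05,
        8.21943395e-03, -8.52803225e-06]), 'ee_pos': array([0.20871372, 0.53528589, 0.23048522]), 'orientation': array([-0.58346034,  0.58413272,  0.39846889, -0.39948159]), 'ft_force': array([0.08974737, 0.23176311, 0.04157386]), 'ft_torque': array([ 0.02004684, -0.03042188, -0.0259703 ]), 'width': 0.085419742650091} 0.0187
top 51.66160885721912 259.99868435126166 191.90005445433565 [-0.06389663  0.          0.          0.          0.        ]
[[0.019, -0.999, -0.036, -0.194], [-0.999, -0.018, -0.026, 0.529], [0.025, 0.037, -0.999, 0.896], [0.0, 0.0, 0.0, 1.0]]
side 42.64469318028347 252.36908400919188 185.25749885584312 [-0.10402789  0.          0.          0.          0.        ]
[[-0.95, -0.312, -0.009, 0.473], [-0.1, 0.332, -0.938, 0.173], [0.296, -0.89, -0.346, 0.612], [0.0, 0.0, 0.0, 1.0]]
```

View pics/top0.png

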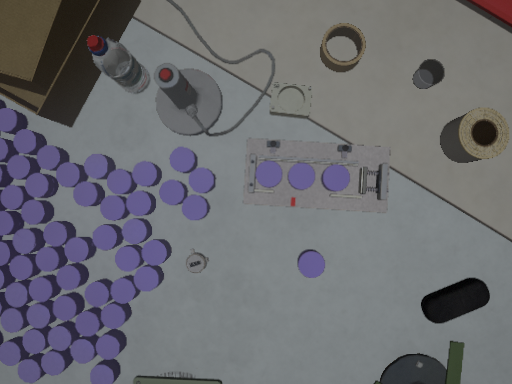

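View pics/side0.png

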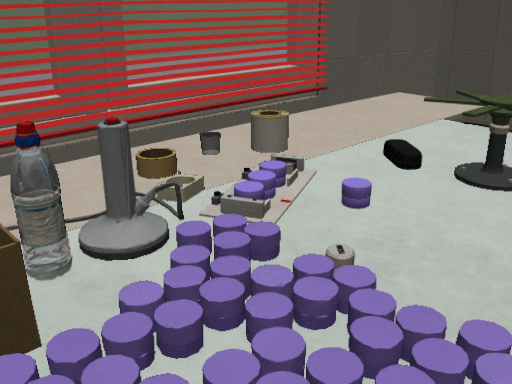

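```bash
python3 - <<'E'
from h import *
f=dict(np.load('top0.npz')); im=f['img'][120:300,220:420,::-1]
cv2.imwrite('pics/c0.png',cv2.resize(im,None,fx=4,fy=4,interpolation=cv2.INTER_CUBIC)[:600])
cv2.imwrite('pics/c0b.png',cv2.resize(f['img'][130:220,235:400,::-1],None,fx=4.8,fy=4.8,interpolation=cv2.INTER_CUBIC))
P=cloud(f); hsv=cv2.cvtColor(f['img'],cv2.COLOR_RGB2HSV)
m=((hsv[...,0]>115)&(hsv[...,0]<140)&(hsv[...,1]>80)).astype(np.uint8)
for (x0,y0,x1,y1) in [(250,155,395,200),(285,240,340,285)]:
    sub=np.zeros_like(m); sub[y0:y1,x0:x1]=m[y0:y1,x0:x1]
    n,l,st,c=cv2.connectedComponentsWithStats(sub)
    for i in range(1,n):
        if st[i,4]<50: continue
        q=P[l==i]; z=q[:,2]; print(st[i],c[i],'z',np.nanpercentile(z,[5,50,95]))
        top=(l==i)&(P[...,2]>np.nanmedian(z)-.006); v,u=np.nonzero(top)
        print('  centroid of top', u.mean(),v.mean(), np.nanmean(P[top],axis=0))
E
```

```text
[256 161  26  26 511] [268.49902153 173.64579256] z [0.04994926 0.05229478 0.05456599]
  centroid of top 268.4990138067061 173.6587771203156 [ 0.57061066 -0.20306347  0.0523084 ]
[289 163  25  26 517] [301.03675048 175.77562863] z [0.04997669 0.05235811 0.05456783]
  centroid of top 301.00970873786406 175.77281553398058 [ 0.56725982 -0.27272941  0.05234462]
[322 165  27  26 548] [335.50729927 177.4270073 ] z [0.04954913 0.05209623 0.05446611]
  centroid of top 335.5693160813309 177.36968576709796 [ 0.56515535 -0.34658243  0.05209484]
[298 251  27  27 551] [310.99455535 263.67332123] z [0.04410875 0.04664048 0.04916864]
  centroid of top 311.0310218978102 263.7043795620438 [ 0.37918103 -0.29787424  0.0466452 ]
```

View pics/c0b.png

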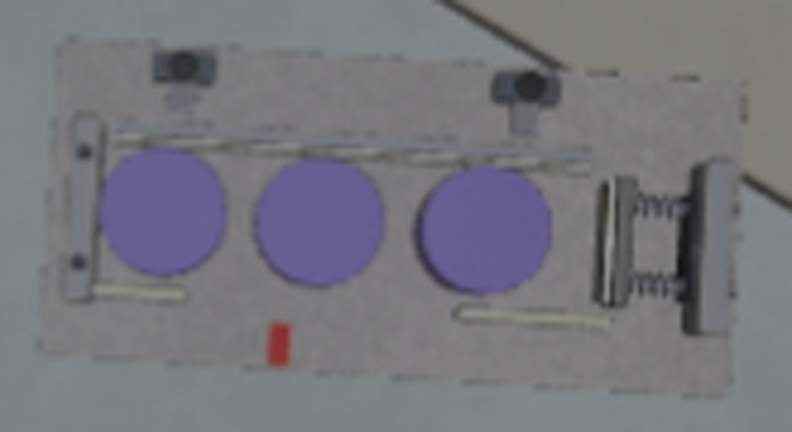

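View pics/c0.png

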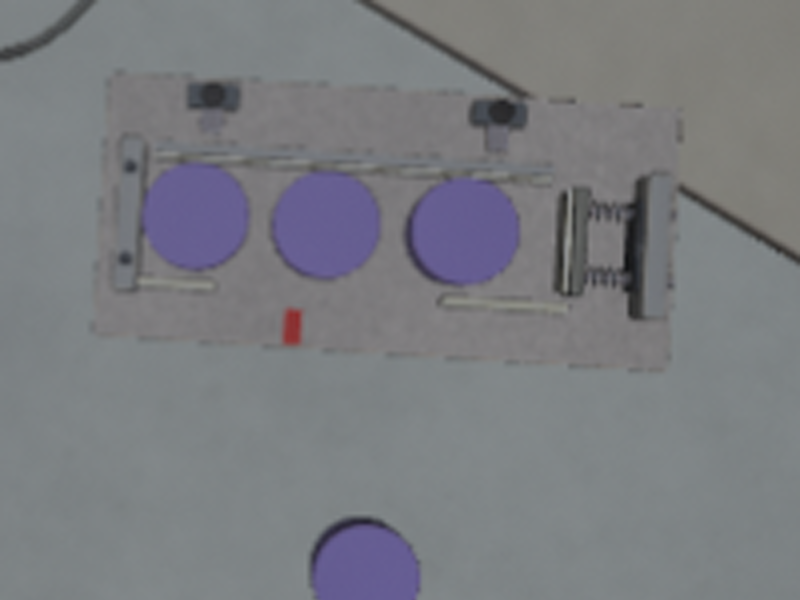

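```bash
python3 - <<'E'
from h import *
from scipy.optimize import least_squares
f=dict(np.load('top0.npz'))
s=4.8
def px(p): return (np.array(p,float)+.5)/s-.5+[235,130]
c=np.array([(65,38),(748,83),(732,395),(42,353)]);W=atz(f,px(c),.006);print(W)
print(np.linalg.norm(W[0]-W[1]),np.linalg.norm(W[1]-W[2]),np.linalg.norm(W[2]-W[3]),np.linalg.norm(W[3]-W[0]))
L=np.array([(82,140),(82,-185),(-68,-185),(-68,140)])/1000
def fit(p): 
    a=p[2];R=np.array([[np.cos(a),-np.sin(a)],[np.sin(a),np.cos(a)]]); return ((L@R.T+p[:2])-W[:,:2]).ravel()
r=least_squares(fit,[.57,-.28,0]);print(r.x,np.degrees(r.x[2]),r.fun*1000)
a=r.x[2];R=np.array([[np.cos(a),-np.sin(a)],[np.sin(a),np.cos(a)]])
def tr(p):return ((np.array(p)[...,:2]-r.x[:2])@R)*1000
for n,p in dict(a=(.57061,-.20306),b=(.56726,-.27273),c=(.56516,-.34658),new=(.37918,-.29787)).items():print(n,tr(p))
pts={'tab':((279,345),.006),'tabl':((269,345),.006),'cheek inner top':((100,180),.04),'cheek inner top2':((97,270),.04),'padface top':((601,240),.038),'rail L':((118,137),.028),'rail R':((590,166),.028),'lipR':((460,306),.026),'lipL end':((187,290),.026)}
for n,(p,z) in pts.items(): print(n,tr(atz(f,px([p]),z)))
np.save('rack.npy',r.x)
# side cam jars
g=dict(np.load('side0.npz'));P=cloud(g)
pp=proj(g,[(.5706,-.2031,.053),(.5673,-.2727,.053),(.5652,-.3466,.053),(.3792,-.2979,.047)]);print(pp)
im=g['img'][150:225,190:390,::-1].copy();cv2.imwrite('pics/s0.png',cv2.resize(im,None,fx=4,fy=4,interpolation=cv2.INTER_CUBIC))
print((pp-[190,150]+.5)*4)
E
```

```text
[[ 0.65553344 -0.15450661  0.006     ]
 [ 0.63937082 -0.47670862  0.006     ]
 [ 0.49257742 -0.47056819  0.006     ]
 [ 0.50614616 -0.14666114  0.006     ]]
0.32260713495434207 0.1469217752519313 0.32419112760403823 0.1495931556191063
[ 0.56745341 -0.2893119  -0.04619352] -2.646693463477474 [ 0.29728856  1.25884666  1.45235806 -1.19245914 -1.59422932 -0.40632546
 -0.15541731  0.33993795]
a [-0.82964143 86.30565366]
b [-0.95891011 16.55527954]
c [  0.35350803 -57.31291428]
new [-187.67738738  -17.2428897 ]
tab [[-56.7856875   28.61389336]]
tabl [[-57.09093258  33.29424411]]
cheek inner top [[ 12.54107094 115.88883341]]
cheek inner top2 [[-28.37928682 114.55783965]]
padface top [[-1.11772026e-01 -1.12210003e+02]]
rail L [[ 33.90774959 109.5507232 ]]
rail R [[  34.17240333 -107.34306107]]
lipR [[-33.65727084 -52.07983734]]
lipL end [[-34.38632906  73.30550603]]
[[249.4004894  184.5399679 ]
 [261.76021016 173.43821362]
 [272.711101   162.98809356]
 [355.94789799 181.24073892]]
[[239.60195761 140.15987161]
 [289.04084065  95.75285448]
 [332.844404    53.95237425]
 [665.79159198 126.96295568]]
```

View pics/s0.png

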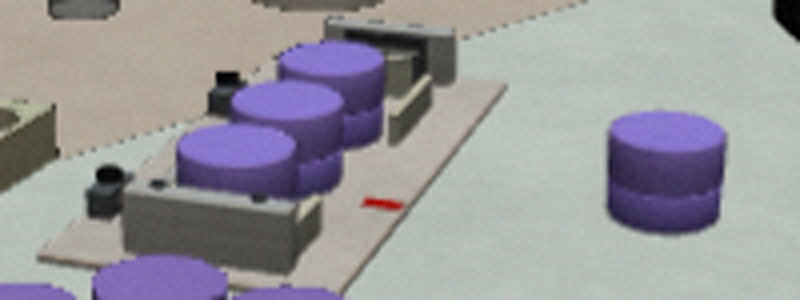

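```bash
cat >> h.py <<'E'
from scipy.spatial.transform import Rotation as Rot
def rot():
    q=ctrl.read_state()['orientation']; return Rot.from_quat([q[1],q[2],q[3],q[0]])
rx,ry,ra=np.load('rack.npy') if __import__('os').path.exists('rack.npy') else (0,0,0)
def t2w(x,y): c,s=np.cos(ra),np.sin(ra); return np.array([rx+(c*x-s*y)/1000, ry+(s*x+c*y)/1000])
def w2t(p): c,s=np.cos(ra),np.sin(ra); d=(np.array(p)[:2]-[rx,ry])*1000; return np.array([c*d[0]+s*d[1],-s*d[0]+c*d[1]])
def desR():
    # tool y down; tool x along +-tray x
    c,s=np.cos(ra),np.sin(ra); best=None
    for k in(1,-1):
        x=np.array([c,s,0])*k; y=np.array([0,0,-1.]); M=Rot.from_matrix(np.c_[x,y,np.cross(x,y)])
        rv=(M*rot().inv()).as_rotvec()
        if best is None or np.linalg.norm(rv)<np.linalg.norm(best): best=rv
    return best
def plan(x,y,z):
    s=ctrl.read_state(); w=t2w(x,y); d=np.r_[w,z]-s['ee_pos']; print('target',w,'shift units',np.round(d/.3,4),'turn units',np.round(np.degrees(desR())/30,3),'tray xy now',np.round(w2t(s['ee_pos']),2))
E
python3 - <<'E'
from h import *
print(np.round(rot().as_matrix(),3)); print(ctrl.read_state()['joint_positions'])
plan(-1,16.6,.12)
f=dict(np.load('top0.npz'));P=cloud(f)
for u,v in [(273,144),(273,150),(345,148),(345,155),(297,158)]:
    print(u,v,w2t(P[v,u]),np.nanmax(P[v-3:v+4,u-3:u+4,2]))
E
```

```text
[[ 0.363 -0.001 -0.932]
 [ 0.932 -0.001  0.363]
 [-0.002 -1.     0.   ]]
[ 1.17899659e+00  3.20192588e-01  1.56553452e+00 -1.55966477e-05
  1.25737913e+00 -1.99864791e-02]
target [ 0.56722102 -0.27268343] shift units [ 1.1949 -2.6934 -0.3687] turn units [ 2.000e-03 -3.000e-03 -2.378e+00] tray xy now [-396.41  807.2 ]
273 144 [67.22351975 81.09017626] 0.029412100138584196
273 150 [55.12712191 80.34688918] 0.019923880514330805
345 148 [ 67.86298241 -77.52524993] 0.03138607644529812
345 155 [ 53.85259495 -80.25613059] 0.02044254137758572
297 158 [39.58632936 26.18494911] 0.031104767452574178
```

Request:
{"method": "send_rows", "body": {
  "series": [
    [0.2,-0.45,0,0,0,-0.4,-1],
    [0.4,-0.9,0,0,0,-0.8,-1],
    [0.4,-0.9,0,0,0,-0.8,-1],
    [0.4,-0.9,0,0,0,-0.8,-1],
    [0.4,-0.9,0,0,0,-0.8,-1],
    [0.4,-0.9,0,0,0,-0.8,-1],
    [0.4,-0.9,0,0,0,-0.8,-1]
  ]
}}

```text
t: 0.68
ee_pos: [0.3271, 0.2671, 0.2304]
orientation: [-0.654, 0.654, 0.269, -0.27]
ft_force: [0.7, -0.3, 0.2]
width: 0.0853
```

Request:
{"method": "send_rows", "body": {
  "series": [
    [0.4,-0.9,0,0,0,-0.8,-1],
    [0.4,-0.9,0,0,0,-0.8,-1],
    [0.4,-0.9,0,0,0,-0.8,-1],
    [0.4,-0.9,0,0,0,-0.8,-1],
    [0.4,-0.9,0,0,0,-0.8,-1],
    [0.4,-0.9,0,0,0,-0.8,-1],
    [0.4,-0.9,0,0,0,-0.8,-1]
  ]
}}

```text
t: 1.27
ee_pos: [0.4449, 0.0001, 0.2302]
orientation: [-0.696, 0.696, 0.126, -0.128]
ft_force: [0.4, 1.2, -1.0]
width: 0.0855
```

```bash
python3 - <<'E'
from h import *
plan(-1,16.6,.12);print(ctrl.read_state()['t'])
E
```

```text
target [ 0.56722102 -0.27268343] shift units [ 0.4077 -0.9094 -0.3675] turn units [ 0.    -0.004 -0.779] tray xy now [-135.76  283.47]
1.2667
```

Request:
{"method": "send_rows", "body": {
  "series": [
    [0.408,-0.909,-0.1,0,-0.004,-0.779,-1],
    [0.408,-0.909,-0.2,0,-0.004,-0.779,-1],
    [0.408,-0.909,-0.367,0,-0.004,-0.779,-1],
    [0.408,-0.909,-0.367,0,-0.004,-0.779,-1],
    [0.408,-0.909,-0.367,0,-0.004,-0.779,-1],
    [0.408,-0.909,-0.367,0,-0.004,-0.779,-1],
    [0.408,-0.909,-0.367,0,-0.004,-0.779,-1],
    [0.408,-0.909,-0.367,0,-0.004,-0.779,-1],
    [0.408,-0.909,-0.367,0,-0.004,-0.779,-1],
    [0.408,-0.909,-0.367,0,-0.004,-0.779,-1]
  ]
}}

```text
t: 2.1
ee_pos: [0.5667, -0.2734, 0.1182]
orientation: [0.707, -0.706, 0.018, -0.016]
ft_force: [-0.8, 0.1, -0.1]
width: 0.0856
```

```bash
python3 - <<'E'
from h import *
plan(-1,16.6,.031);s=ctrl.read_state();print(s['t'],s['ft_force'],s['joint_positions'])
grab('side','s1');grab('top','t1')
E
```

```text
target [ 0.56722102 -0.27268343] shift units [ 0.0018  0.0025 -0.2906] turn units [-0.003 -0.006  0.004] tray xy now [-1.52 15.81]
2.1 [-0.81045853  0.08760562 -0.14327754] [-4.67920612e-01  4.90437381e-01  1.59120908e+00  1.21674001e-04
  1.06338984e+00 -4.19473658e-01]
```

View pics/s1.png

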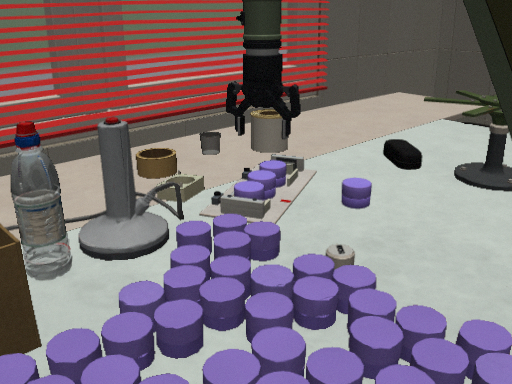

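View pics/t1.png

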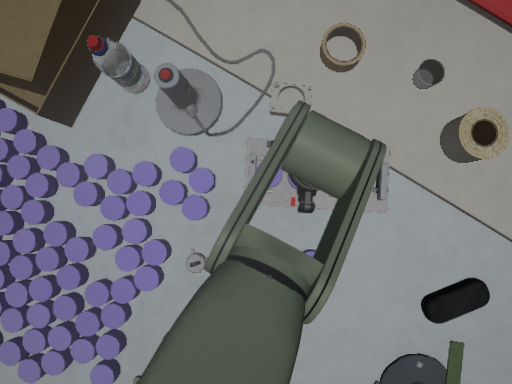

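Request:
{"method": "send_rows", "body": {
  "series": [
    [0.002,0.002,-0.1,-0.003,-0.006,0.004,-1],
    [0.002,0.002,-0.2,-0.003,-0.006,0.004,-1],
    [0.002,0.002,-0.29,-0.003,-0.006,0.004,-1],
    [0.002,0.002,-0.29,-0.003,-0.006,0.004,-1],
    [0.002,0.002,-0.29,-0.003,-0.006,0.004,-1],
    [0.002,0.002,-0.29,-0.003,-0.006,0.004,-1]
  ]
}}

```text
t: 2.7
ee_pos: [0.5686, -0.2711, 0.0352]
orientation: [-0.706, 0.708, -0.013, 0.017]
ft_force: [0.3, 0.3, 0.3]
width: 0.0856
```

```bash
python3 - <<'E'
from h import *
plan(-1,16.6,.031);s=ctrl.read_state();print(s['t'],s['ft_force'])
f=grab('side','s2'); cv2.imwrite('pics/s2c.png',cv2.resize(f['img'][110:230,180:380,::-1],None,fx=4,fy=4,interpolation=cv2.INTER_CUBIC))
E
```

```text
target [ 0.56722102 -0.27268343] shift units [-0.0048 -0.0053 -0.0141] turn units [ 0.004  0.01  -0.006] tray xy now [ 0.35 18.27]
2.7 [0.32717141 0.33780258 0.33917197]
```

View pics/s2c.png

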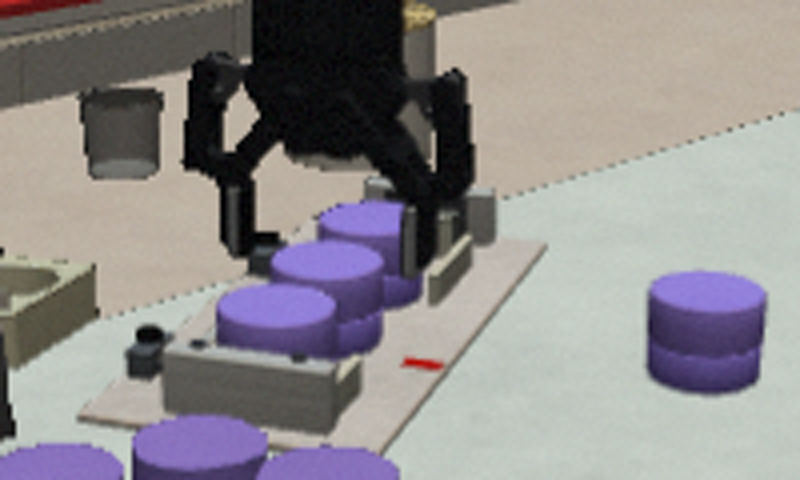

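Request:
{"method": "send_rows", "body": {
  "series": [
    [-0.005,-0.005,-0.023,0.004,0.01,-0.006,-1],
    [-0.005,-0.005,-0.023,0.004,0.01,-0.006,-1],
    [-0.005,-0.005,-0.023,0.004,0.01,-0.006,1],
    [-0.005,-0.005,-0.023,0.004,0.01,-0.006,1],
    [-0.005,-0.005,-0.023,0.004,0.01,-0.006,1],
    [-0.005,-0.005,-0.023,0.004,0.01,-0.006,1],
    [-0.005,-0.005,-0.023,0.004,0.01,-0.006,1],
    [-0.005,-0.005,-0.023,0.004,0.01,-0.006,1]
  ],
  "force": 20
}}

```text
t: 3.42
ee_pos: [0.5677, -0.2731, 0.0292]
orientation: [-0.707, 0.707, -0.016, 0.017]
ft_force: [-0.6, 0.7, 5.1]
width: 0.0575
```

```bash
python3 - <<'E'
from h import *
plan(-1,16.6,.028);s=ctrl.read_state();print(s['t'],s['ft_force'],s['width'])
f=grab('side','s3'); cv2.imwrite('pics/s3c.png',cv2.resize(f['img'][110:230,180:380,::-1],None,fx=4,fy=4,interpolation=cv2.INTER_CUBIC))
E
```

```text
target [ 0.56722102 -0.27268343] shift units [-0.0016  0.0014 -0.0041] turn units [0.002 0.003 0.001] tray xy now [-0.49 16.21]
3.4167 [-0.61041363  0.65568549  5.07587634] 0.0575247730605161
```

View pics/s3c.png

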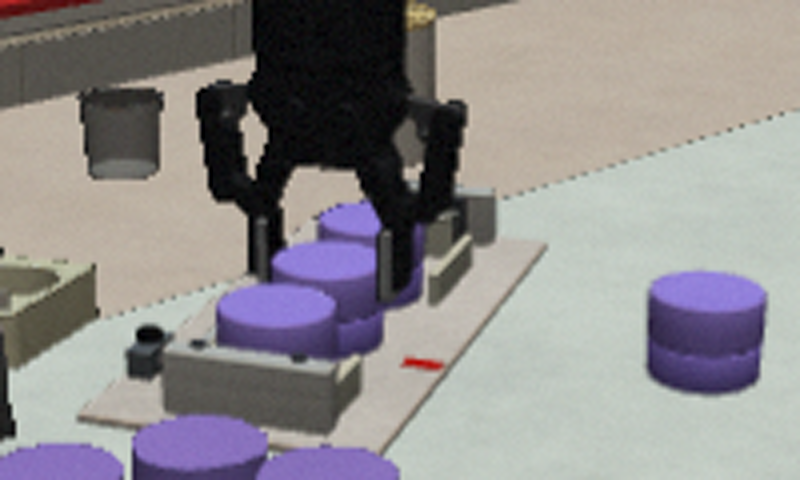

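Request:
{"method": "send_rows", "body": {
  "series": [
    [-0.0005,-0.01,0.003,0,0,0,1],
    [-0.001,-0.02,0.003,0,0,0,1],
    [-0.0015,-0.03,0.003,0,0,0,1],
    [-0.002,-0.04,0.003,0,0,0,1],
    [-0.0025,-0.05,0.003,0,0,0,1],
    [-0.003,-0.06,0.003,0,0,0,1],
    [-0.0035,-0.07,0.003,0,0,0,1],
    [-0.004,-0.08,0.003,0,0,0,1],
    [-0.0045,-0.09,0.003,0,0,0,1],
    [-0.005,-0.1,0.003,0,0,0,1],
    [-0.0055,-0.11,0.003,0,0,0,1],
    [-0.006,-0.12,0.003,0,0,0,1]
  ]
}}

```text
t: 4.47
ee_pos: [0.5659, -0.3094, 0.0301]
orientation: [-0.707, 0.707, -0.016, 0.017]
ft_force: [-0.8, 0.6, -1.0]
width: 0.0578
```

Request:
{"method": "send_rows", "body": {
  "series": [
    [0,0,0,0,0,0,1],
    [0,0,0,0,0,0,1]
  ]
}}

```text
t: 4.63
ee_pos: [0.5659, -0.3097, 0.0302]
orientation: [-0.706, 0.707, -0.016, 0.017]
ft_force: [-0.9, 0.4, -0.2]
width: 0.0575
```

```bash
python3 - <<'E'
from h import *
plan(-1,-25,.029);s=ctrl.read_state();print(s['t'],s['ft_force'],s['width'])
f=grab('side','s4'); cv2.imwrite('pics/s4c.png',cv2.resize(f['img'][110:230,180:380,::-1],None,fx=4,fy=4,interpolation=cv2.INTER_CUBIC))
E
```

```text
target [ 0.56530005 -0.31423905] shift units [-0.0021 -0.0153 -0.0038] turn units [0.002 0.004 0.001] tray xy now [ -0.59 -20.39]
4.6333 [-0.88503055  0.43524572 -0.20546472] 0.057480208999602975
```

View pics/s4c.png

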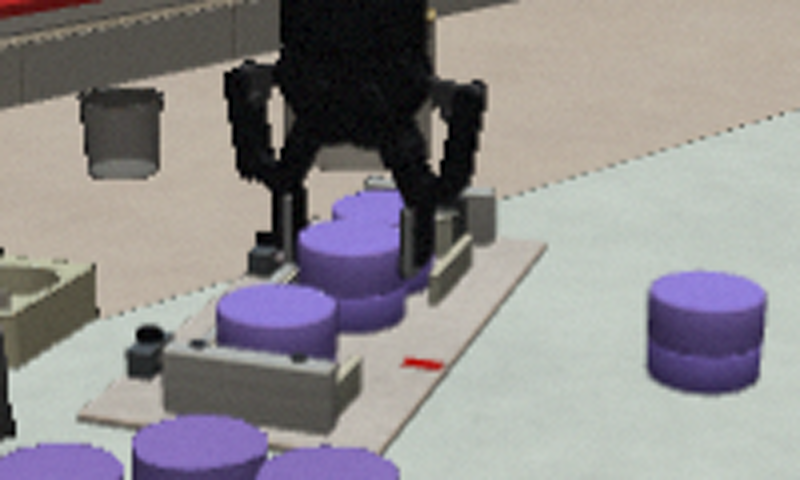

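Request:
{"method": "send_rows", "body": {
  "series": [
    [0,-0.004,0,0,0,0,1],
    [0,-0.008,0,0,0,0,1],
    [-0.001,-0.012,0,0,0,0,1],
    [-0.001,-0.012,0,0,0,0,1],
    [-0.001,-0.012,0,0,0,0,1]
  ]
}}

```text
t: 5.1
ee_pos: [0.5656, -0.3131, 0.0301]
orientation: [-0.707, 0.707, -0.016, 0.017]
ft_force: [-0.4, 0.4, -0.1]
width: 0.0576
```

Request:
{"method": "send_rows", "body": {
  "series": [
    [0,-0.003,0,0,0,0,1],
    [0,-0.006,0,0,0,0,1],
    [0,-0.006,0,0,0,0,1],
    [0,-0.006,0,0,0,0,1]
  ]
}}

```text
t: 5.43
ee_pos: [0.5656, -0.315, 0.0301]
orientation: [-0.707, 0.707, -0.016, 0.017]
ft_force: [-0.6, -0.5, -0.8]
width: 0.0576
```

Request:
{"method": "send_rows", "body": {
  "series": [
    [0,-0.003,0,0,0,0,1],
    [0,-0.006,0,0,0,0,1],
    [0,-0.006,0,0,0,0,1],
    [0,-0.006,0,0,0,0,1]
  ]
}}

```text
t: 5.77
ee_pos: [0.5656, -0.3168, 0.0301]
orientation: [-0.707, 0.707, -0.016, 0.017]
ft_force: [-0.4, 0.9, -0.0]
width: 0.0582
```

```bash
python3 - <<'E'
from h import *
plan(-1,-31,.029);s=ctrl.read_state();print(s['t'],s['ft_force'],s['width'])
E
```

```text
target [ 0.56502299 -0.32023265] shift units [-0.0018 -0.0115 -0.0038] turn units [0.002 0.003 0.001] tray xy now [ -0.63 -27.54]
5.7667 [-0.39337212  0.8836412  -0.03291528] 0.058159326697734944
```

Request:
{"method": "send_rows", "body": {
  "series": [
    [0,-0.003,0,0,0,0,1],
    [0,-0.006,0,0,0,0,1],
    [0,-0.006,0,0,0,0,1],
    [0,-0.006,0,0,0,0,1]
  ]
}}

```text
t: 6.1
ee_pos: [0.5655, -0.3186, 0.0301]
orientation: [-0.707, 0.707, -0.016, 0.017]
ft_force: [-0.7, 1.5, -0.1]
width: 0.0576
```

Request:
{"method": "send_rows", "body": {
  "series": [
    [0,0,0,0,0,0,1]
  ]
}}

```text
t: 6.18
ee_pos: [0.5655, -0.3186, 0.0301]
orientation: [-0.707, 0.707, -0.016, 0.017]
ft_force: [0.1, 0.9, -0.5]
width: 0.0579
```

Request:
{"method": "send_rows", "body": {
  "series": [
    [0,0,0,0,0,0,1]
  ]
}}

```text
t: 6.27
ee_pos: [0.5655, -0.3185, 0.0301]
orientation: [-0.707, 0.707, -0.016, 0.017]
ft_force: [-0.6, 1.4, -0.5]
width: 0.0576
```

Request:
{"method": "send_rows", "body": {
  "series": [
    [0,-0.003,0,0,0,0,1],
    [0,-0.006,0,0,0,0,1],
    [0,-0.006,0,0,0,0,1],
    [0,-0.006,0,0,0,0,1]
  ]
}}

```text
t: 6.6
ee_pos: [0.5655, -0.3203, 0.0301]
orientation: [-0.707, 0.707, -0.016, 0.017]
ft_force: [0.1, 2.1, -0.2]
width: 0.0576
```

Request:
{"method": "send_rows", "body": {
  "series": [
    [0,0,0,0,0,0,1]
  ]
}}

```text
t: 6.68
ee_pos: [0.5655, -0.3203, 0.0301]
orientation: [-0.707, 0.707, -0.016, 0.017]
ft_force: [0.4, 2.3, -1.2]
width: 0.0579
```

Request:
{"method": "send_rows", "body": {
  "series": [
    [0,0,0,0,0,0,1]
  ]
}}

```text
t: 6.77
ee_pos: [0.5655, -0.3203, 0.0301]
orientation: [-0.707, 0.707, -0.016, 0.017]
ft_force: [0.3, 2.0, 0.3]
width: 0.0577
```

```bash
python3 - <<'E'
from h import *
plan(-1,-31,.029);s=ctrl.read_state();print(s['t'],s['ft_force'],s['width'])
f=grab('side','s5'); cv2.imwrite('pics/s5c.png',cv2.resize(f['img'][110:230,180:380,::-1],None,fx=4,fy=4,interpolation=cv2.INTER_CUBIC))
E
```

```text
target [ 0.56502299 -0.32023265] shift units [-0.0016  0.0002 -0.0036] turn units [0.002 0.003 0.002] tray xy now [ -0.52 -31.05]
6.7667 [0.34281341 1.97267417 0.30170764] 0.05771445545826937
```

View pics/s5c.png

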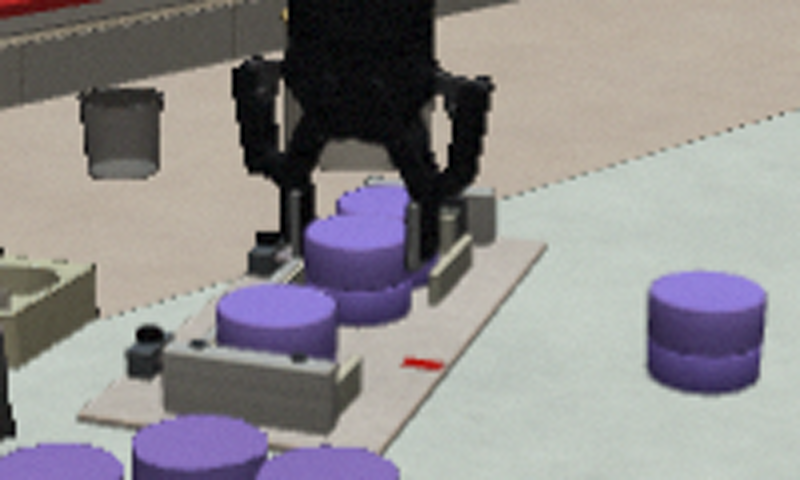

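Request:
{"method": "send_rows", "body": {
  "series": [
    [0,0.003,0,0,0,0,1],
    [0,0.006,0,0,0,0,1],
    [0,0.009,0,0,0,0,1],
    [0,0.011,0,0,0,0,1],
    [0,0.011,0,0,0,0,1]
  ]
}}

```text
t: 7.23
ee_pos: [0.5655, -0.317, 0.0301]
orientation: [-0.707, 0.707, -0.016, 0.017]
ft_force: [0.8, 0.5, -0.2]
width: 0.0576
```

Request:
{"method": "send_rows", "body": {
  "series": [
    [0,0,0,0,0,0,0.2],
    [0,0,0,0,0,0,-0.6],
    [0,0,0,0,0,0,-1],
    [0,0,0,0,0,0,-1],
    [0,0,0,0,0,0,-1]
  ]
}}

```text
t: 7.65
ee_pos: [0.5656, -0.3172, 0.0302]
orientation: [-0.706, 0.707, -0.016, 0.017]
ft_force: [0.4, -0.6, -0.5]
width: 0.0852
```

```bash
python3 - <<'E'
from h import *
plan(-1,-31,.029);s=ctrl.read_state();print(s['t'],s['ft_force'],s['width'])
plan(-187.7,-17.2,.12)
E
```

```text
target [ 0.56502299 -0.32023265] shift units [-0.002  -0.0101 -0.004 ] turn units [0.003 0.004 0.001] tray xy now [ -0.54 -27.95]
7.65 [ 0.42369112 -0.58246049 -0.45471528] 0.08524241000104417
target [ 0.37915939 -0.29782611] shift units [-0.6215  0.0646  0.2993] turn units [0.003 0.004 0.001] tray xy now [ -0.54 -27.95]
```

Request:
{"method": "send_rows", "body": {
  "series": [
    [0,0,0.13,0,0,0,-1],
    [0,0,0.26,0,0,0,-1],
    [-0.1,0.01,0.3,0,0,0,-1],
    [-0.62,0.065,0.3,0.003,0.004,0.001,-1],
    [-0.62,0.065,0.3,0.003,0.004,0.001,-1],
    [-0.62,0.065,0.3,0.003,0.004,0.001,-1],
    [-0.62,0.065,0.3,0.003,0.004,0.001,-1],
    [-0.62,0.065,0.3,0.003,0.004,0.001,-1],
    [-0.62,0.065,0.3,0.003,0.004,0.001,-1],
    [-0.62,0.065,0.3,0.003,0.004,0.001,-1]
  ]
}}

```text
t: 8.48
ee_pos: [0.3805, -0.2984, 0.1208]
orientation: [-0.707, 0.707, -0.016, 0.017]
ft_force: [0.6, -1.3, 0.6]
width: 0.0855
```

```bash
python3 - <<'E'
from h import *
plan(-187.7,-17.2,.026);s=ctrl.read_state();print(s['t'],s['ft_force'],s['width'])
f=grab('top','t6'); grab('side','s6')
cv2.imwrite('pics/t6c.png',cv2.resize(f['img'][130:220,235:400,::-1],None,fx=4.8,fy=4.8,interpolation=cv2.INTER_CUBIC))
E
```

```text
target [ 0.37915939 -0.29782611] shift units [-0.0045  0.002  -0.316 ] turn units [0.002 0.003 0.001] tray xy now [-186.32  -17.73]
8.4833 [ 0.62541565 -1.30763399  0.58124599] 0.0854674785341229
```

View pics/t6c.png

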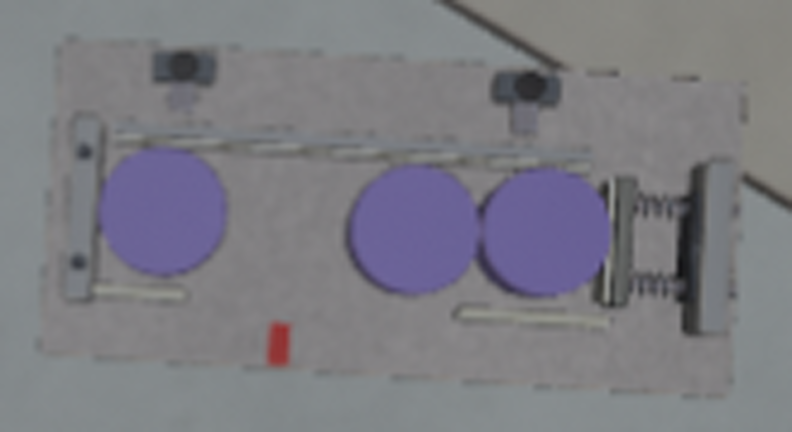

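View pics/s6.png

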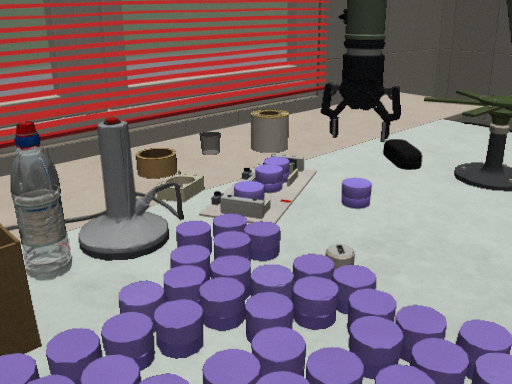

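Request:
{"method": "send_rows", "body": {
  "series": [
    [-0.004,0.002,-0.13,0.002,0.003,0.001,-1],
    [-0.004,0.002,-0.26,0.002,0.003,0.001,-1],
    [-0.004,0.002,-0.325,0.002,0.003,0.001,-1],
    [-0.004,0.002,-0.325,0.002,0.003,0.001,-1],
    [-0.004,0.002,-0.325,0.002,0.003,0.001,-1],
    [-0.004,0.002,-0.325,0.002,0.003,0.001,-1]
  ]
}}

```text
t: 9.08
ee_pos: [0.3814, -0.2986, 0.0239]
orientation: [-0.707, 0.707, -0.015, 0.016]
ft_force: [0.7, -0.9, 0.2]
width: 0.0855
```

```bash
python3 - <<'E'
from h import *
plan(-187.7,-17.2,.022);s=ctrl.read_state();print(s['t'],s['ft_force'],s['width'])
f=dict(np.load('t6.npz'));P=cloud(f); hsv=cv2.cvtColor(f['img'],cv2.COLOR_RGB2HSV)
m=((hsv[...,0]>115)&(hsv[...,0]<140)&(hsv[...,1]>80)).astype(np.uint8)
cr=m[150:205,245:375]; print(cr.sum())
for x0,x1 in [(250,288),(300,335),(336,370)]:
    s_=np.zeros_like(m); s_[150:205,x0:x1]=m[150:205,x0:x1]; v,u=np.nonzero(s_); cc,r=cv2.minEnclosingCircle(np.c_[u,v].astype(np.float32))
    print(cc,r,u.mean(),v.mean(),'circle',w2t(atz(f,[cc],.053)[0]),'cent',w2t(atz(f,[(u.mean(),v.mean())],.053)[0]))
E
```

```text
target [ 0.37915939 -0.29782611] shift units [-0.0075  0.0025 -0.0062] turn units [ 0.002  0.003 -0.003] tray xy now [-185.42  -17.86]
9.0833 [ 0.71907816 -0.92734351  0.18918039] 0.08551472693371183
1602
(268.6153869628906, 173.61538696289062) 12.838879585266113 268.45454545454544 173.6185770750988 circle [-0.77509039 86.04125115] cent [-0.80362127 86.38497061]
(321.1346130371094, 178.0) 13.472969055175781 320.9870848708487 177.63653136531366 circle [ -3.03625801 -26.55075703] cent [ -2.28018129 -26.18961688]
(348.24603271484375, 178.63491821289062) 14.016085624694824 348.1678832116788 178.06934306569343 circle [ -0.68988764 -84.31351882] cent [  0.50623203 -84.07631073]
```

Request:
{"method": "send_rows", "body": {
  "series": [
    [-0.0075,0.0025,-0.007,0.002,0.003,-0.003,-1],
    [-0.0075,0.0025,-0.007,0.002,0.003,-0.003,-1],
    [-0.0075,0.0025,-0.007,0.002,0.003,-0.003,1],
    [-0.0075,0.0025,-0.007,0.002,0.003,-0.003,1],
    [-0.0075,0.0025,-0.007,0.002,0.003,-0.003,1],
    [-0.0075,0.0025,-0.007,0.002,0.003,-0.003,1],
    [-0.0075,0.0025,-0.007,0.002,0.003,-0.003,1]
  ],
  "force": 30
}}

```text
t: 9.67
ee_pos: [0.3795, -0.2981, 0.0225]
orientation: [-0.707, 0.707, -0.016, 0.017]
ft_force: [-0.4, 0.9, 6.6]
width: 0.0578
```

```bash
python3 - <<'E'
from h import *
s=ctrl.read_state();print(s['t'],s['ft_force'],s['width'],s['ee_pos'])
plan(-75,26.5,s['ee_pos'][2]+.010)
f=grab('side','s7'); cv2.imwrite('pics/s7c.png',cv2.resize(f['img'][110:230,280:440,::-1],None,fx=4.8,fy=4.8,interpolation=cv2.INTER_CUBIC))
E
```

```text
9.6667 [-0.40765613  0.87197311  6.6361685 ] 0.0577578006479877 [ 0.37950818 -0.29813335  0.02250108]
target [ 0.49375711 -0.25937689] shift units [0.3808 0.1292 0.0333] turn units [0.002 0.002 0.   ] tray xy now [-187.34  -17.49]
```

View pics/s7c.png

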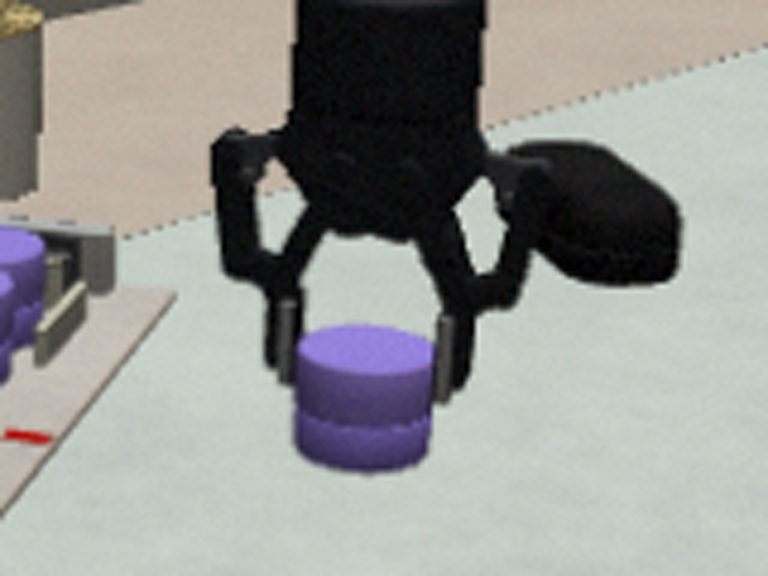

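Request:
{"method": "send_rows", "body": {
  "series": [
    [0,0,0.06,0,0,0,1],
    [0.1,0.03,0.06,0,0,0,1],
    [0.2,0.06,0.06,0,0,0,1],
    [0.3,0.1,0.06,0,0,0,1],
    [0.381,0.129,0.06,0.002,0.002,0,1],
    [0.381,0.129,0.06,0.002,0.002,0,1],
    [0.381,0.129,0.06,0.002,0.002,0,1],
    [0.381,0.129,0.06,0.002,0.002,0,1]
  ]
}}

```text
t: 10.38
ee_pos: [0.4928, -0.2591, 0.04]
orientation: [0.707, -0.707, 0.017, -0.016]
ft_force: [-0.3, -0.8, -2.5]
width: 0.0576
```

Request:
{"method": "send_rows", "body": {
  "series": [
    [0,0,0,0,0,0,1]
  ]
}}

```text
t: 10.47
ee_pos: [0.4915, -0.2592, 0.0397]
orientation: [0.707, -0.706, 0.018, -0.015]
ft_force: [-0.6, 0.5, -1.8]
width: 0.0574
```

```bash
python3 - <<'E'
from h import *
s=ctrl.read_state();print(s['t'],s['ft_force'],s['width'],s['ee_pos'])
plan(-75,26.6,.0295)
f=grab('top','t8'); cv2.imwrite('pics/t8.png',f['img'][:,:,::-1])
g=grab('side','s8'); cv2.imwrite('pics/s8c.png',cv2.resize(g['img'][110:230,200:360,::-1],None,fx=4.8,fy=4.8,interpolation=cv2.INTER_CUBIC))
E
```

```text
10.4667 [-0.61124478  0.46132647 -1.79150331] 0.05738544055656752 [ 0.49150534 -0.25915112  0.03971157]
target [ 0.49376173 -0.25927699] shift units [ 0.0075 -0.0004 -0.034 ] turn units [-0.003 -0.007  0.001] tray xy now [-77.26  26.62]
```

View pics/t8.png

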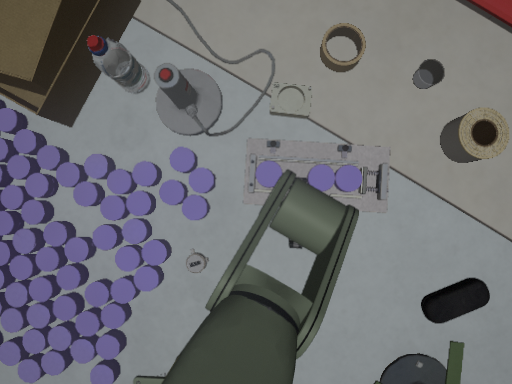

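View pics/s8c.png

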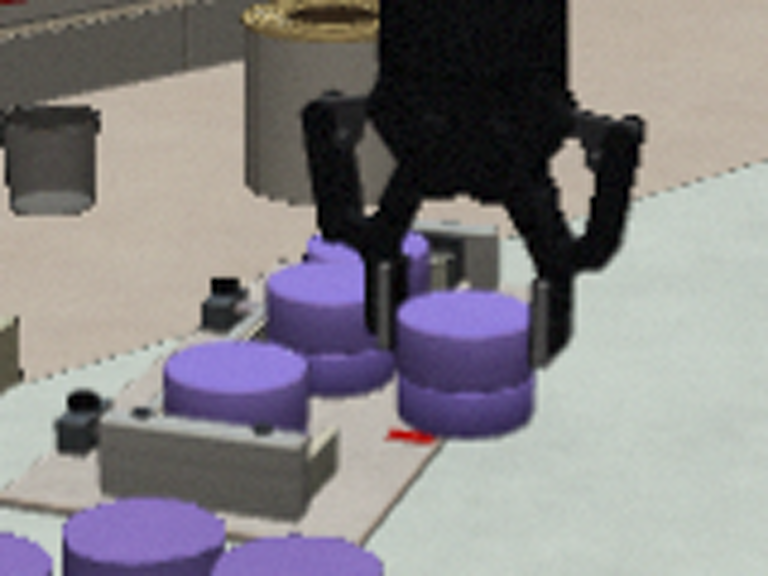

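Request:
{"method": "send_rows", "body": {
  "series": [
    [0.03,-0.001,-0.01,-0.003,-0.007,0.001,1],
    [0.05,-0.0025,-0.025,-0.003,-0.007,0.001,1],
    [0.07,-0.0035,-0.034,-0.003,-0.007,0.001,1],
    [0.07,-0.0035,-0.034,-0.003,-0.007,0.001,1],
    [0.07,-0.0035,-0.034,-0.003,-0.007,0.001,1]
  ]
}}

```text
t: 10.98
ee_pos: [0.5127, -0.2603, 0.0291]
orientation: [0.707, -0.707, 0.016, -0.016]
ft_force: [-0.5, -0.2, -0.6]
width: 0.0575
```

Request:
{"method": "send_rows", "body": {
  "series": [
    [0,0,0,0,0,0,1],
    [0,0,0,0,0,0,1]
  ]
}}

```text
t: 11.15
ee_pos: [0.5125, -0.2602, 0.029]
orientation: [0.707, -0.707, 0.017, -0.016]
ft_force: [0.7, -0.1, -0.1]
width: 0.0571
```

Request:
{"method": "send_rows", "body": {
  "series": [
    [0,0,-0.002,0,0,0,1],
    [0,0,-0.003,0,0,0,1],
    [0,0,-0.003,0,0,0,1]
  ]
}}

```text
t: 11.4
ee_pos: [0.5126, -0.2602, 0.0286]
orientation: [0.707, -0.707, 0.016, -0.016]
ft_force: [-0.9, 0.9, 3.3]
width: 0.0574
```

```bash
python3 - <<'E'
from h import *
s=ctrl.read_state();print(s['t'],s['ft_force'],s['width'],s['ee_pos'])
plan(-25,26.8,.0295)
E
```

```text
11.4 [-0.94157639  0.85888321  3.33868123] 0.057407572965587204 [ 0.51257215 -0.26023128  0.0285597 ]
target [ 0.54371763 -0.26138606] shift units [ 0.1038 -0.0038  0.0031] turn units [-0. -0.  0.] tray xy now [-56.17  26.52]
```

Request:
{"method": "send_rows", "body": {
  "series": [
    [0.01,-0.0005,0.0015,0,0,0,1],
    [0.02,-0.001,0.0015,0,0,0,1],
    [0.03,-0.0015,0.0015,0,0,0,1],
    [0.04,-0.002,0.0015,0,0,0,1],
    [0.05,-0.0025,0.0015,0,0,0,1],
    [0.06,-0.0025,0.0015,0,0,0,1],
    [0.07,-0.003,0.0015,0,0,0,1],
    [0.08,-0.003,0.0015,0,0,0,1],
    [0.08,-0.003,0.0015,0,0,0,1]
  ]
}}

```text
t: 12.15
ee_pos: [0.5374, -0.2612, 0.029]
orientation: [-0.707, 0.707, -0.016, 0.016]
ft_force: [0.3, 0.4, -0.2]
width: 0.0574
```

Request:
{"method": "send_rows", "body": {
  "series": [
    [0.01,0,0,0,0,0,1],
    [0.02,-0.001,0,0,0,0,1],
    [0.02,-0.001,0,0,0,0,1],
    [0.02,-0.001,0,0,0,0,1]
  ]
}}

```text
t: 12.48
ee_pos: [0.5435, -0.2615, 0.029]
orientation: [-0.707, 0.707, -0.016, 0.016]
ft_force: [1.1, 0.0, -1.1]
width: 0.0573
```

```bash
python3 - <<'E'
from h import *
s=ctrl.read_state();print(s['t'],s['ft_force'],s['width'],s['ee_pos'])
plan(-15,27,.0290)
E
```

```text
12.4833 [ 1.0829598   0.04785137 -1.14005344] 0.05730776056588316 [ 0.54351657 -0.26152238  0.02897579]
target [ 0.55371619 -0.26164804] shift units [ 0.034  -0.0004  0.0001] turn units [ 0.     0.001 -0.001] tray xy now [-25.19  26.65]
```

Request:
{"method": "send_rows", "body": {
  "series": [
    [0.005,0,0,0,0,0,1],
    [0.01,0,0,0,0,0,1],
    [0.01,0,0,0,0,0,1]
  ]
}}

```text
t: 12.73
ee_pos: [0.5467, -0.2614, 0.029]
orientation: [-0.707, 0.707, -0.016, 0.016]
ft_force: [0.2, -0.2, -1.6]
width: 0.0574
```

Request:
{"method": "send_rows", "body": {
  "series": [
    [0.005,0,0,0,0,0,1],
    [0.01,0,0,0,0,0,1],
    [0.01,0,0,0,0,0,1]
  ]
}}

```text
t: 12.98
ee_pos: [0.55, -0.2613, 0.029]
orientation: [-0.707, 0.707, -0.016, 0.017]
ft_force: [-0.3, 0.9, -1.1]
width: 0.0574
```

Request:
{"method": "send_rows", "body": {
  "series": [
    [0.005,0,0,0,0,0,1],
    [0.01,0,0,0,0,0,1],
    [0.01,0,0,0,0,0,1]
  ]
}}

```text
t: 13.23
ee_pos: [0.5531, -0.2612, 0.0289]
orientation: [0.707, -0.707, 0.016, -0.016]
ft_force: [-0.6, 1.5, -1.4]
width: 0.0573
```

```bash
python3 - <<'E'
from h import *
s=ctrl.read_state();print(s['t'],s['ft_force'],s['width'],s['ee_pos'])
plan(-10,27,.0290)
E
```

```text
13.2333 [-0.55891998  1.5138901  -1.42439413] 0.05732468687825204 [ 0.55314069 -0.2611609   0.02888677]
target [ 0.55871086 -0.26187893] shift units [ 0.0186 -0.0024  0.0004] turn units [-0.001  0.001 -0.001] tray xy now [-15.6   27.46]
```

Request:
{"method": "send_rows", "body": {
  "series": [
    [0.005,-0.001,0,0,0,0,1],
    [0.01,-0.0015,0,0,0,0,1],
    [0.01,-0.0015,0,0,0,0,1]
  ]
}}

```text
t: 13.48
ee_pos: [0.5564, -0.2615, 0.0288]
orientation: [0.707, -0.707, 0.016, -0.016]
ft_force: [-0.6, 1.8, -0.6]
width: 0.0576
```

Request:
{"method": "send_rows", "body": {
  "series": [
    [0.005,-0.0005,0,0,0,0,1],
    [0.01,-0.001,0,0,0,0,1],
    [0.01,-0.001,0,0,0,0,1]
  ]
}}

```text
t: 13.73
ee_pos: [0.5598, -0.2618, 0.0288]
orientation: [0.707, -0.707, 0.016, -0.017]
ft_force: [0.4, 1.5, -0.9]
width: 0.0574
```

Request:
{"method": "send_rows", "body": {
  "series": [
    [0.004,0,0,0,0,0,1],
    [0.007,-0.0005,0,0,0,0,1],
    [0.007,-0.0005,0,0,0,0,1]
  ]
}}

```text
t: 13.98
ee_pos: [0.5622, -0.262, 0.0288]
orientation: [0.707, -0.707, 0.016, -0.017]
ft_force: [-0.9, 2.7, -0.2]
width: 0.0573
```

```bash
python3 - <<'E'
from h import *
s=ctrl.read_state();print(s['t'],s['ft_force'],s['width'],s['ee_pos'])
plan(0,27,.0290)
f=grab('side','s9'); cv2.imwrite('pics/s9c.png',cv2.resize(f['img'][110:230,200:360,::-1],None,fx=4.8,fy=4.8,interpolation=cv2.INTER_CUBIC))
E
```

```text
13.9833 [-0.91984878  2.69318499 -0.22875844] 0.05730300866811235 [ 0.56223789 -0.26196597  0.02880261]
target [ 0.56870019 -0.2623407 ] shift units [ 0.0215 -0.0012  0.0007] turn units [-0.001  0.003 -0.001] tray xy now [-6.47 27.08]
```

View pics/s9c.png

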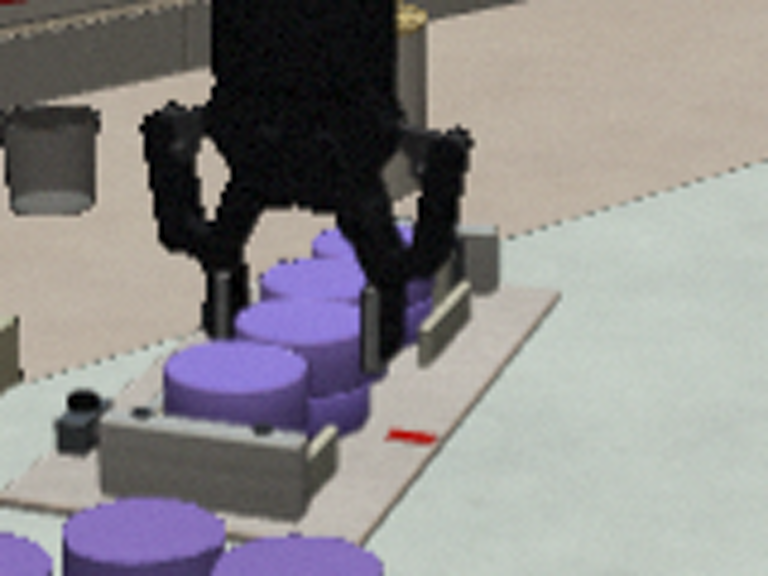

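Request:
{"method": "send_rows", "body": {
  "series": [
    [0.004,0,0,0,0,0,1],
    [0.008,-0.0005,0,0,0,0,1],
    [0.008,-0.0005,0,0,0,0,1]
  ]
}}

```text
t: 14.28
ee_pos: [0.565, -0.2622, 0.0289]
orientation: [0.707, -0.707, 0.015, -0.017]
ft_force: [-0.5, 1.3, -0.8]
width: 0.0573
```

Request:
{"method": "send_rows", "body": {
  "series": [
    [0.004,0,0,0,0,0,1],
    [0.008,-0.0005,0,0,0,0,1],
    [0.008,-0.0005,0,0,0,0,1]
  ]
}}

```text
t: 14.53
ee_pos: [0.5678, -0.2624, 0.0289]
orientation: [0.707, -0.707, 0.015, -0.017]
ft_force: [-0.1, 2.1, -1.5]
width: 0.0575
```

Request:
{"method": "send_rows", "body": {
  "series": [
    [0.004,0,0,0,0,0,1],
    [0.008,-0.0005,0,0,0,0,1],
    [0.008,-0.0005,0,0,0,0,1]
  ]
}}

```text
t: 14.78
ee_pos: [0.5706, -0.2626, 0.0289]
orientation: [-0.707, 0.707, -0.015, 0.017]
ft_force: [-0.4, 2.1, -1.0]
width: 0.0576
```

```bash
python3 - <<'E'
from h import *
s=ctrl.read_state();print(s['t'],s['ft_force'],s['width'],s['ee_pos'])
plan(5,27,.0290)
E
```

```text
14.7833 [-0.37784354  2.11117769 -0.96233609] 0.05757727924058859 [ 0.57063311 -0.26263171  0.02893058]
target [ 0.57369486 -0.26257159] shift units [0.0102 0.0002 0.0002] turn units [ 0.     0.006 -0.001] tray xy now [ 1.94 26.8 ]
```

Request:
{"method": "send_rows", "body": {
  "series": [
    [0.002,0,0,0,0,0,1],
    [0.002,0,0,0,0,0,1]
  ]
}}

```text
t: 14.95
ee_pos: [0.5714, -0.2626, 0.0289]
orientation: [-0.707, 0.707, -0.015, 0.017]
ft_force: [0.3, 2.6, -1.2]
width: 0.0572
```

Request:
{"method": "send_rows", "body": {
  "series": [
    [0.002,0,0,0,0,0,1],
    [0.002,0,0,0,0,0,1]
  ]
}}

```text
t: 15.12
ee_pos: [0.572, -0.2626, 0.0289]
orientation: [-0.707, 0.707, -0.015, 0.017]
ft_force: [-0.2, 2.5, -0.4]
width: 0.0573
```

Request:
{"method": "send_rows", "body": {
  "series": [
    [0.002,0,0,0,0,0,1],
    [0.002,0,0,0,0,0,1]
  ]
}}

```text
t: 15.28
ee_pos: [0.5723, -0.2626, 0.0289]
orientation: [-0.707, 0.707, -0.015, 0.017]
ft_force: [-1.6, 1.9, -0.9]
width: 0.0578
```

Request:
{"method": "send_rows", "body": {
  "series": [
    [0.002,0,0,0,0,0,1],
    [0.002,0,0,0,0,0,1]
  ]
}}

```text
t: 15.45
ee_pos: [0.5723, -0.2626, 0.0288]
orientation: [0.707, -0.707, 0.016, -0.016]
ft_force: [-2.3, 2.9, -0.4]
width: 0.0573
```

Request:
{"method": "send_rows", "body": {
  "series": [
    [0.002,0,0,0,0,0,1],
    [0.002,0,0,0,0,0,1]
  ]
}}

```text
t: 15.62
ee_pos: [0.5724, -0.2626, 0.0287]
orientation: [0.707, -0.707, 0.016, -0.016]
ft_force: [-2.3, 1.9, 0.1]
width: 0.0575
```

Request:
{"method": "send_rows", "body": {
  "series": [
    [0.002,0,0,0,0,0,1],
    [0.004,0,0,0,0,0,1],
    [0.004,0,0,0,0,0,1]
  ]
}}

```text
t: 15.87
ee_pos: [0.5726, -0.2625, 0.0286]
orientation: [0.707, -0.707, 0.017, -0.015]
ft_force: [-5.1, 0.6, 1.8]
width: 0.0575
```

Request:
{"method": "send_rows", "body": {
  "series": [
    [0.002,0,0,0,0,0,1],
    [0.004,0,0,0,0,0,1],
    [0.004,0,0,0,0,0,1]
  ]
}}

```text
t: 16.12
ee_pos: [0.5727, -0.2625, 0.0287]
orientation: [0.707, -0.707, 0.018, -0.014]
ft_force: [-6.1, 1.5, 3.1]
width: 0.0573
```

```bash
python3 - <<'E'
from h import *
s=ctrl.read_state();print(s['t'],s['ft_force'],s['width'],s['ee_pos'])
plan(5,27,.0290)
f=grab('side','s10'); cv2.imwrite('pics/s10c.png',cv2.resize(f['img'][110:230,200:360,::-1],None,fx=4.8,fy=4.8,interpolation=cv2.INTER_CUBIC))
E
```

```text
16.1167 [-6.11794737  1.48469334  3.14098542] 0.05728571272022376 [ 0.57266422 -0.26249201  0.02870628]
target [ 0.57369486 -0.26257159] shift units [ 0.0034 -0.0003  0.001 ] turn units [-0.002 -0.009 -0.003] tray xy now [ 3.97 27.03]
```

View pics/s10c.png

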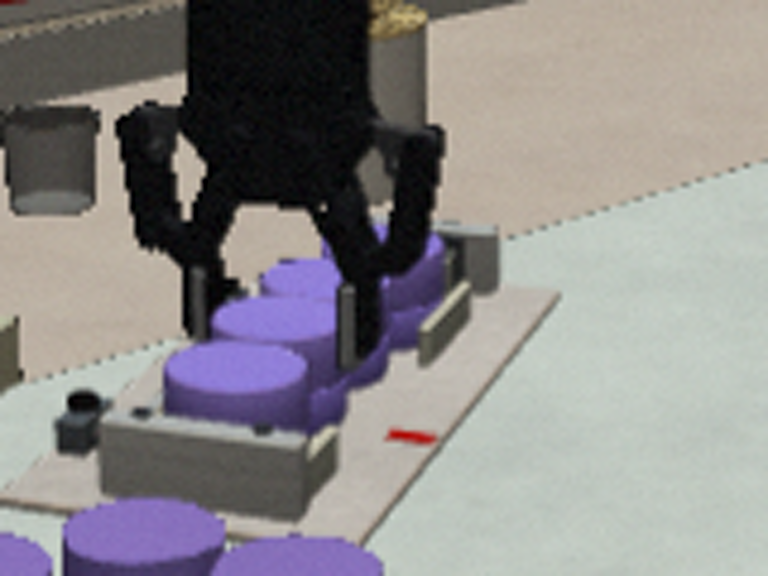

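Request:
{"method": "send_rows", "body": {
  "series": [
    [0.003,0,0.001,0,-0.005,0,1],
    [0.0055,0,0.001,0,-0.009,0,1],
    [0.0055,0,0.001,0,-0.009,0,1]
  ]
}}

```text
t: 16.42
ee_pos: [0.5727, -0.2624, 0.0287]
orientation: [0.707, -0.706, 0.017, -0.014]
ft_force: [-6.9, 0.8, 1.8]
width: 0.0576
```

Request:
{"method": "send_rows", "body": {
  "series": [
    [0.0055,0,0,0,0,0,1],
    [0.0055,0,0,0,0,0,1]
  ]
}}

```text
t: 16.58
ee_pos: [0.5728, -0.2624, 0.0287]
orientation: [0.708, -0.706, 0.018, -0.013]
ft_force: [-7.8, -0.2, 4.2]
width: 0.0575
```

Request:
{"method": "send_rows", "body": {
  "series": [
    [0.0055,0,0,0,0,0,1],
    [0.0055,0,0,0,0,0,1]
  ]
}}

```text
t: 16.75
ee_pos: [0.5728, -0.2625, 0.0288]
orientation: [0.708, -0.706, 0.019, -0.012]
ft_force: [-7.7, 1.2, 3.9]
width: 0.0572
```

Request:
{"method": "send_rows", "body": {
  "series": [
    [0.001,0,0,0,0,0,1],
    [0.001,0,0,0,0,0,1]
  ]
}}

```text
t: 16.92
ee_pos: [0.5726, -0.2625, 0.0289]
orientation: [0.708, -0.706, 0.02, -0.011]
ft_force: [-5.1, 1.6, 2.0]
width: 0.0573
```

Request:
{"method": "send_rows", "body": {
  "series": [
    [0,0,0,0,0,0,0.2],
    [0,0,0,0,0,0,-0.6],
    [0,0,0,0,0,0,-1],
    [0,0,0,0,0,0,-1],
    [0,0,0,0,0,0,-1]
  ]
}}

```text
t: 17.33
ee_pos: [0.5736, -0.2629, 0.0292]
orientation: [0.707, -0.706, 0.019, -0.012]
ft_force: [0.0, -0.0, 0.2]
width: 0.0851
```

```bash
python3 - <<'E'
from h import *
s=ctrl.read_state();print(s['t'],s['ft_force'],s['width'],s['ee_pos'])
plan(5,27,.0290)
f=grab('side','s11'); cv2.imwrite('pics/s11c.png',cv2.resize(f['img'][110:230,200:360,::-1],None,fx=4.8,fy=4.8,interpolation=cv2.INTER_CUBIC))
E
```

```text
17.3333 [ 0.02788127 -0.00428578  0.17283612] 0.08506965690603253 [ 0.5736403  -0.26286319  0.02920278]
target [ 0.57369486 -0.26257159] shift units [ 0.0002  0.001  -0.0007] turn units [-0.003 -0.019 -0.005] tray xy now [ 4.96 26.71]
```

View pics/s11c.png

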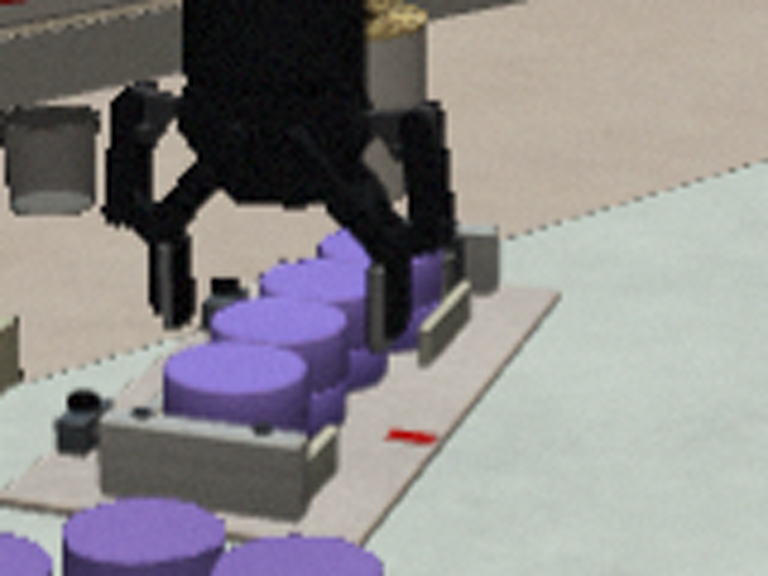

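Released cleanly. Rise and clear the top view to check.

Request:
{"method": "send_rows", "body": {
  "series": [
    [0,0,0.13,0,0,0,-1],
    [0,0,0.26,0,0,0,-1],
    [-0.1,0,0.35,0,0,0,-1],
    [-0.6,0.1,0.4,0,0,0,-1],
    [-0.6,0.1,0.4,0,0,0,-1],
    [-0.6,0.1,0.4,0,0,0,-1],
    [-0.6,0.1,0.4,0,0,0,-1],
    [-0.6,0.1,0.4,0,0,0,-1],
    [-0.6,0.1,0.4,0,0,0,-1],
    [-0.6,0.1,0.4,0,0,0,-1]
  ]
}}

```text
t: 18.22
ee_pos: [0.3946, -0.2334, 0.1497]
orientation: [0.707, -0.707, 0.018, -0.013]
ft_force: [-0.6, 1.0, -0.4]
width: 0.0853
```

```bash
python3 - <<'E'
from h import *
s=ctrl.read_state();print(s['t'],s['ft_force'],s['width'],s['ee_pos'])
f=grab('top','t12');grab('side','s12')
cv2.imwrite('pics/t12c.png',cv2.resize(f['img'][130:220,235:400,::-1],None,fx=4.8,fy=4.8,interpolation=cv2.INTER_CUBIC))
E
```

```text
18.2167 [-0.63886357  0.97476171 -0.43984341] 0.08526631838919262 [ 0.39462337 -0.23342726  0.14969699]
```

View pics/t12c.png

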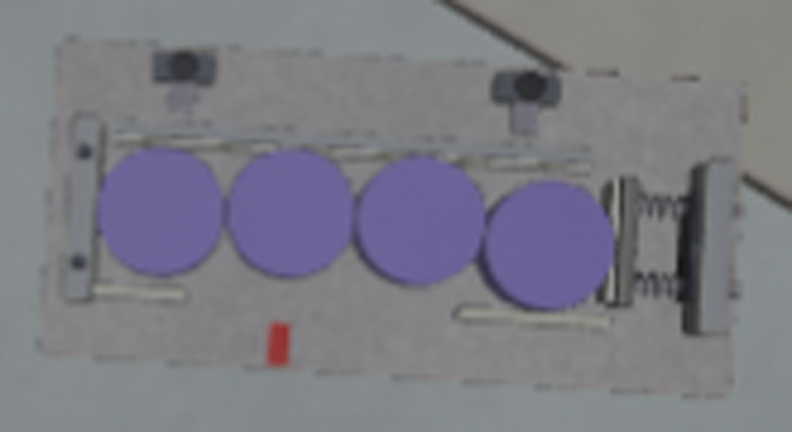

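View pics/s12.png

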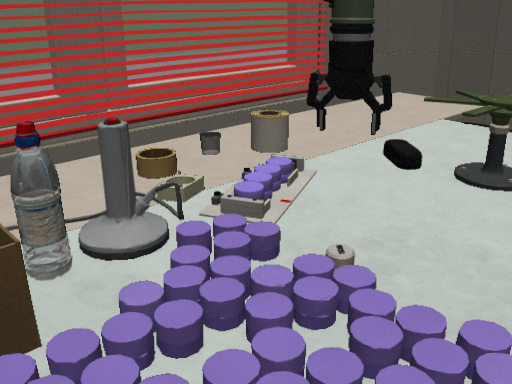

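```bash
python3 - <<'E'
from h import *
f=dict(np.load('t12.npz'));P=cloud(f)
# read centers from crop by eye: circle centres (px in 4.8 crop)
c={'a':(161.5,211.5),'n':(291,213),'b':(421,221),'c':(550,245)}
for k,p in c.items():
    uv=(np.array(p)+.5)/4.8-.5+[235,130]; w=atz(f,[uv],.053)[0]; v,u=int(round(uv[1])),int(round(uv[0]))
    q=P[v-8:v+9,u-8:u+9].reshape(-1,3); A=np.c_[q[:,:2],np.ones(len(q))]; co=np.linalg.lstsq(A,q[:,2],rcond=None)[0]
    print(k,np.round(w2t(w),1),'z',np.round(np.median(q[:,2]),4),'tilt deg',np.round(np.degrees(co[:2]),1))
# check with original crop eye reading
for p in [(164,211.5),(319.5,221),(485,230)]:
    uv=(np.array(p)+.5)/4.8-.5+[235,130]; print(np.round(w2t(atz(f,[uv],.053)[0]),1))
E
```

```text
a [-0.9 86.8] z 0.0524 tilt deg [1.6 0.4]
 ** On entry to DLASCL parameter number  4 had an illegal value
 ** On entry to DLASCL parameter number  4 had an illegal valueTraceback (most recent call last):
  File "<stdin>", line 7, in <module>
    x, resids, rank, s = _umath_linalg.lstsq(a, b, rcond,
                         ~~~~~~~~~~~~~~~~~~~^^^^^^^^^^^^^
                                             signature=signature)
                                             ^^^^^^^^^^^^^^^^^^^^
    raise LinAlgError("SVD did not converge in Linear Least Squares")
numpy.linalg.LinAlgError: SVD did not converge in Linear Least Squares
```

```bash
python3 - <<'E'
from h import *
f=dict(np.load('t12.npz'));P=cloud(f)
c={'a':(161.5,211.5),'n':(291,213),'b':(421,221),'c':(550,245)}
for k,p in c.items():
    uv=(np.array(p)+.5)/4.8-.5+[235,130]; w=atz(f,[uv],.053)[0]; v,u=int(round(uv[1])),int(round(uv[0]))
    q=P[v-8:v+9,u-8:u+9].reshape(-1,3); q=q[~np.isnan(q[:,0])]; A=np.c_[q[:,:2],np.ones(len(q))]; co=np.linalg.lstsq(A,q[:,2],rcond=None)[0]
    print(k,np.round(w2t(w),1),'z',np.round(np.median(q[:,2]),4),'tilt deg',np.round(np.degrees(co[:2]),1))
E
```

```text
a [-0.9 86.8] z 0.0524 tilt deg [1.6 0.4]
n [ 2.  29.2] z 0.0528 tilt deg [ 0.1 -0.1]
b [  2.2 -28.8] z 0.0524 tilt deg [ 0.3 -0. ]
c [ -4.9 -86.6] z 0.0524 tilt deg [ 1.1 -0.6]
```

```bash
python3 - <<'E'
from h import *
f=dict(np.load('t12.npz')); V=np.array(f['view'])
# match: render disc outline, compare edge of purple top by saturation/brightness using template correlation in x,y
img=cv2.cvtColor(f['img'],cv2.COLOR_RGB2LAB).astype(float)[...,2]  # b channel: purple low
th=np.linspace(0,2*np.pi,180,endpoint=False)
def samp(c,r):
    w=t2w(*c); P=np.c_[w[0]+r*np.cos(th),w[1]+r*np.sin(th),np.full(180,.053)]
    uv=proj(f,P).astype(np.float32); return cv2.remap(img.astype(np.float32),uv[:,0].reshape(1,-1),uv[:,1].reshape(1,-1),cv2.INTER_LINEAR)[0]
from scipy.optimize import minimize
for k,c0 in dict(a=(-.9,86.8),n=(2,29.2),b=(2.2,-28.8),c=(-4.9,-86.6)).items():
    # weight back half (tray +x) & sides: 
    wgt=(np.cos(th-ra)>-0.3)
    cost=lambda c:-((samp(c,.0315)-samp(c,.0270))[wgt]).mean()
    r=minimize(cost,c0,method='Nelder-Mead',options=dict(xatol=.02,fatol=1e-3)); print(k,r.x.round(2),r.fun)
# repeat for initial images
for nm,cs in [('top0',[(-.8,86.3),(-1,16.5),(.3,-57.3)]),('t6',[(-.8,86.3),(-1,-26.5),(.3,-84.5)])]:
    f=dict(np.load(nm+'.npz')); img=cv2.cvtColor(f['img'],cv2.COLOR_RGB2LAB).astype(float)[...,2]
    for c0 in cs:
        r=minimize(cost,c0,method='Nelder-Mead',options=dict(xatol=.02,fatol=1e-3)); print(nm,r.x.round(2))
E
```

```text
a [-1.18 87.68] -19.323503494262695
n [ 1.51 29.26] -16.250154495239258
b [  2.07 -28.94] -16.931594848632812
c [ -5.32 -86.8 ] -20.631519317626953
top0 [-0.98 86.48]
top0 [-1.27 16.13]
top0 [ -0.16 -57.42]
t6 [-0.98 86.47]
t6 [ -2.23 -25.89]
t6 [  0.3  -84.56]
```

The new jar is in, but jar c has slipped forward against the lip and the new jar may stand slightly off the rail. There is time to nudge both gently with shut fingers from the front.

```bash
python3 - <<'E'
from h import *
s=ctrl.read_state();print(s['ee_pos'])
plan(-75,-86,.08); 
E
```

```text
[ 0.39490161 -0.23336552  0.1492112 ]
target [ 0.48856219 -0.37175688] shift units [ 0.3122 -0.4613 -0.2307] turn units [-0.002 -0.018 -0.006] tray xy now [-174.95   47.92]
```

Request:
{"method": "send_rows", "body": {
  "series": [
    [0.1,-0.12,0,0,-0.018,-0.006,1],
    [0.2,-0.25,0,0,-0.018,-0.006,1],
    [0.25,-0.36,0,0,-0.018,-0.006,1],
    [0.312,-0.461,0,-0.002,-0.018,-0.006,1],
    [0.312,-0.461,-0.1,-0.002,-0.018,-0.006,1],
    [0.312,-0.461,-0.23,-0.002,-0.018,-0.006,1],
    [0.312,-0.461,-0.23,-0.002,-0.018,-0.006,1],
    [0.312,-0.461,-0.23,-0.002,-0.018,-0.006,1],
    [0.312,-0.461,-0.23,-0.002,-0.018,-0.006,1]
  ]
}}

```text
t: 19.07
ee_pos: [0.4896, -0.372, 0.0811]
orientation: [-0.707, 0.707, -0.016, 0.017]
ft_force: [0.4, -0.0, 1.0]
width: -0.0003
```

```bash
python3 - <<'E'
from h import *
s=ctrl.read_state();print(s['t'],s['ee_pos'],s['width'],s['ft_force'])
plan(-62,-86,.035)
E
```

```text
19.0667 [ 0.48959382 -0.37198424  0.08108866] -0.00033304955793236483 [ 0.37041284 -0.0154504   1.0397877 ]
target [ 0.50154832 -0.37235718] shift units [ 0.0398 -0.0012 -0.1536] turn units [ 0.001  0.002 -0.001] tray xy now [-73.96 -86.18]
```

Request:
{"method": "send_rows", "body": {
  "series": [
    [0,0,-0.08,0,0,0,1],
    [0.01,0,-0.153,0,0,0,1],
    [0.02,0,-0.153,0,0,0,1],
    [0.03,-0.001,-0.153,0,0,0,1],
    [0.04,-0.001,-0.153,0,0,0,1],
    [0.04,-0.001,-0.153,0,0,0,1],
    [0.04,-0.001,-0.153,0,0,0,1]
  ]
}}

```text
t: 19.65
ee_pos: [0.5027, -0.3729, 0.0371]
orientation: [-0.706, 0.708, -0.015, 0.017]
ft_force: [0.5, -0.6, 0.4]
width: 0.0003
```

```bash
python3 - <<'E'
from h import *
s=ctrl.read_state();print(s['t'],s['ee_pos'],s['width'],s['ft_force'])
plan(-50,-86,.035)
f=grab('side','s13'); cv2.imwrite('pics/s13c.png',cv2.resize(f['img'][110:230,200:360,::-1],None,fx=4.8,fy=4.8,interpolation=cv2.INTER_CUBIC))
E
```

```text
19.65 [ 0.50271583 -0.37287152  0.03706167] 0.00033075200477122695 [ 0.53843984 -0.64772452  0.38744313]
target [ 0.51353552 -0.37291131] shift units [ 0.0361 -0.0001 -0.0069] turn units [ 0.005  0.007 -0.002] tray xy now [-60.81 -86.46]
```

View pics/s13c.png

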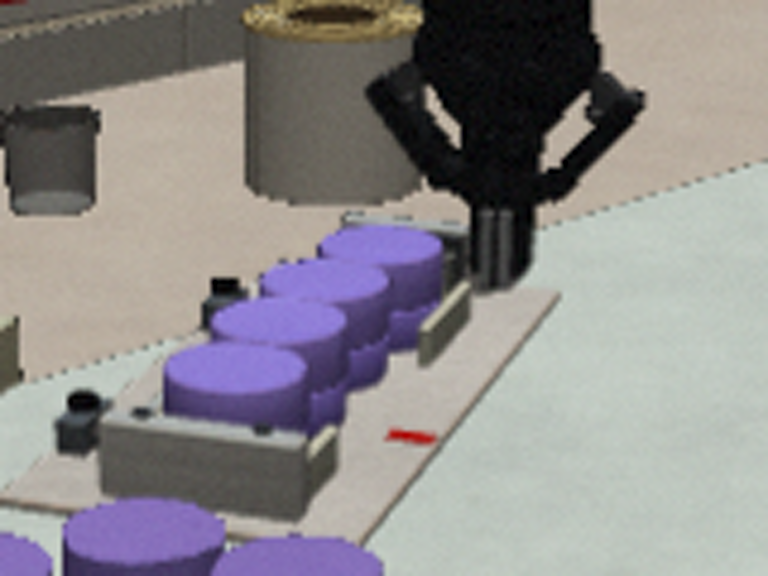

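Request:
{"method": "send_rows", "body": {
  "series": [
    [0.008,0,0,0,0,0,1],
    [0.016,0,0,0,0,0,1],
    [0.024,-0.001,0,0,0,0,1],
    [0.032,-0.001,0,0,0,0,1],
    [0.032,-0.001,0,0,0,0,1]
  ]
}}

```text
t: 20.12
ee_pos: [0.5125, -0.3731, 0.0367]
orientation: [-0.706, 0.708, -0.015, 0.017]
ft_force: [-0.2, -0.3, -0.3]
width: 0.0002
```

Request:
{"method": "send_rows", "body": {
  "series": [
    [0.005,0,0,0,0,0,1],
    [0.01,0,0,0,0,0,1],
    [0.01,0,0,0,0,0,1]
  ]
}}

```text
t: 20.37
ee_pos: [0.5158, -0.3731, 0.0366]
orientation: [-0.706, 0.708, -0.015, 0.017]
ft_force: [0.1, -0.5, 0.7]
width: -0.0002
```

Request:
{"method": "send_rows", "body": {
  "series": [
    [0.004,0,0,0,0,0,1],
    [0.008,0,0,0,0,0,1],
    [0.008,0,0,0,0,0,1]
  ]
}}

```text
t: 20.62
ee_pos: [0.5181, -0.373, 0.0365]
orientation: [-0.706, 0.708, -0.015, 0.017]
ft_force: [-0.5, -0.1, -0.1]
width: -0.0001
```

```bash
python3 - <<'E'
from h import *
s=ctrl.read_state();print(s['t'],s['ee_pos'],s['width'],s['ft_force'])
plan(-43,-86,.035)
f=grab('side','s14'); cv2.imwrite('pics/s14c.png',cv2.resize(f['img'][110:230,200:360,::-1],None,fx=4.8,fy=4.8,interpolation=cv2.INTER_CUBIC))
E
```

```text
20.6167 [ 0.51810266 -0.37303384  0.03649474] -7.652133214538637e-05 [-0.54585285 -0.05931232 -0.14180353]
target [ 0.52052805 -0.37323455] shift units [ 0.0081 -0.0007 -0.005 ] turn units [ 0.004  0.006 -0.002] tray xy now [-45.43 -85.91]
```

View pics/s14c.png

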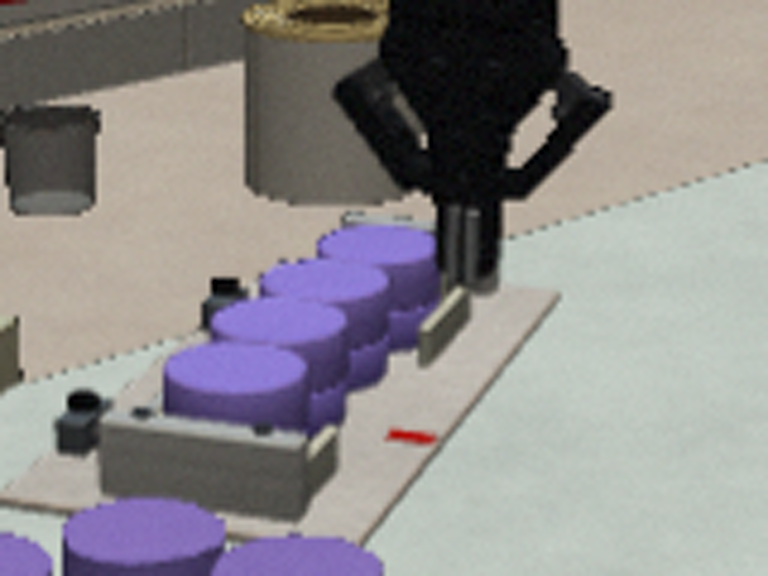

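Request:
{"method": "send_rows", "body": {
  "series": [
    [0.003,0,0,0,0,0,1],
    [0.006,0,0,0,0,0,1],
    [0.006,0,0,0,0,0,1]
  ]
}}

```text
t: 20.92
ee_pos: [0.52, -0.373, 0.0365]
orientation: [-0.706, 0.708, -0.015, 0.017]
ft_force: [-0.8, -0.4, 0.7]
width: 0.0001
```

Request:
{"method": "send_rows", "body": {
  "series": [
    [0.003,0,0,0,0,0,1],
    [0.006,0,0,0,0,0,1],
    [0.006,0,0,0,0,0,1]
  ]
}}

```text
t: 21.17
ee_pos: [0.522, -0.373, 0.0365]
orientation: [-0.706, 0.708, -0.015, 0.017]
ft_force: [-1.0, -0.2, 0.3]
width: 0.0001
```

```bash
python3 - <<'E'
from h import *
s=ctrl.read_state();print(s['t'],s['ee_pos'],s['width'],s['ft_force'])
plan(-43,-86,.035)
f=grab('side','s15'); cv2.imwrite('pics/s15c.png',cv2.resize(f['img'][110:230,200:360,::-1],None,fx=4.8,fy=4.8,interpolation=cv2.INTER_CUBIC))
E
```

```text
21.1667 [ 0.52201278 -0.37302871  0.03648939] 6.950632446497488e-05 [-1.00164589 -0.22690333  0.33515657]
target [ 0.52052805 -0.37323455] shift units [-0.0049 -0.0007 -0.005 ] turn units [ 0.004  0.007 -0.002] tray xy now [-41.53 -85.73]
```

View pics/s15c.png

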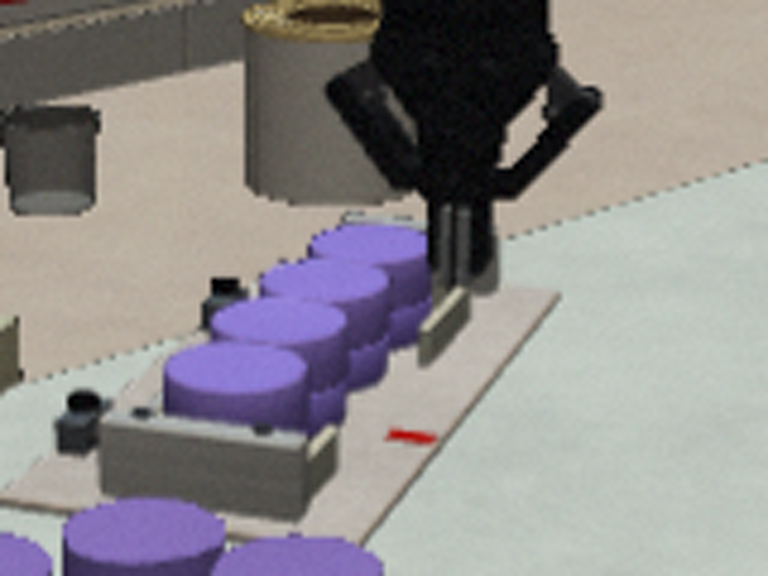

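Request:
{"method": "send_rows", "body": {
  "series": [
    [0.003,0,0,0,0,0,1],
    [0.006,0,0,0,0,0,1],
    [0.006,0,0,0,0,0,1]
  ]
}}

```text
t: 21.47
ee_pos: [0.524, -0.3731, 0.0365]
orientation: [-0.706, 0.708, -0.015, 0.017]
ft_force: [-1.2, 0.4, 1.0]
width: 0.0001
```

Request:
{"method": "send_rows", "body": {
  "series": [
    [0.003,0,0,0,0,0,1],
    [0.006,0,0,0,0,0,1],
    [0.006,0,0,0,0,0,1]
  ]
}}

```text
t: 21.72
ee_pos: [0.5249, -0.3729, 0.0364]
orientation: [-0.706, 0.708, -0.015, 0.016]
ft_force: [-5.1, -0.8, 2.2]
width: -0.0
```

Request:
{"method": "send_rows", "body": {
  "series": [
    [-0.03,0,0,0,0,0,1],
    [-0.09,0.005,0,0,0,0,1],
    [-0.09,0.005,0,0,0,0,1],
    [-0.09,0.005,0,0,0,0,1]
  ]
}}

```text
t: 22.05
ee_pos: [0.4977, -0.3715, 0.0366]
orientation: [-0.706, 0.708, -0.015, 0.017]
ft_force: [0.3, -0.3, 0.2]
width: -0.0005
```

```bash
python3 - <<'E'
from h import *
s=ctrl.read_state();print(s['t'],s['ee_pos'],s['ft_force'])
plan(-65,28,.032)
f=grab('top','t16'); cv2.imwrite('pics/t16c.png',cv2.resize(f['img'][130:220,235:400,::-1],None,fx=4.8,fy=4.8,interpolation=cv2.INTER_CUBIC))
E
```

```text
22.05 [ 0.49769422 -0.37154633  0.03662471] [ 0.337566   -0.28717865  0.15265128]
target [ 0.50381571 -0.25834026] shift units [ 0.0204  0.3774 -0.0154] turn units [ 0.004  0.006 -0.001] tray xy now [-65.89 -85.37]
```

View pics/t16c.png

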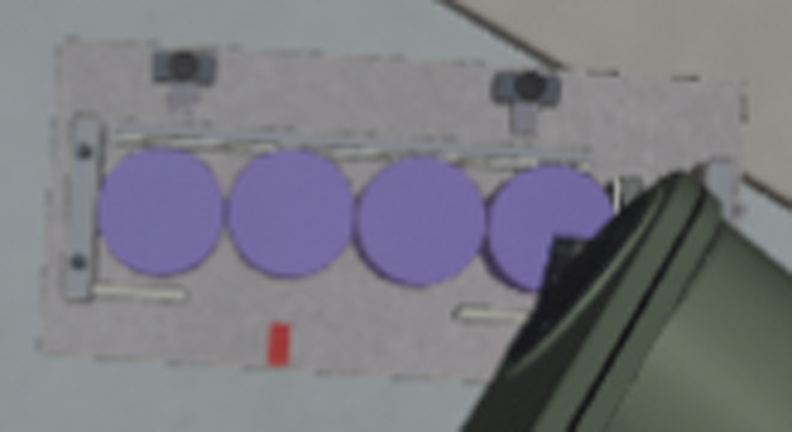

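Request:
{"method": "send_rows", "body": {
  "series": [
    [0.0,0.12,0,0,0,0,1],
    [0.01,0.24,0,0,0,0,1],
    [0.02,0.37,-0.01,0.004,0.006,0,1],
    [0.02,0.377,-0.015,0.004,0.006,0,1],
    [0.02,0.377,-0.015,0.004,0.006,0,1],
    [0.02,0.377,-0.015,0.004,0.006,0,1]
  ]
}}

```text
t: 22.6
ee_pos: [0.5057, -0.259, 0.0325]
orientation: [-0.706, 0.707, -0.015, 0.016]
ft_force: [0.0, -0.0, 0.1]
width: 0.0001
```

```bash
python3 - <<'E'
from h import *
s=ctrl.read_state();print(s['t'],s['ee_pos'],s['ft_force'])
plan(-43,27.5,.032)
E
```

```text
22.6 [ 0.50566133 -0.25902213  0.03253457] [ 0.01669265 -0.01481515  0.10419054]
target [ 0.52576915 -0.25985562] shift units [ 0.067  -0.0028 -0.0018] turn units [ 0.003  0.004 -0.004] tray xy now [-63.12  27.4 ]
```

Request:
{"method": "send_rows", "body": {
  "series": [
    [0.012,0,0,0,0,0,1],
    [0.024,-0.001,0,0,0,0,1],
    [0.036,-0.002,0,0,0,0,1],
    [0.048,-0.002,0,0,0,0,1],
    [0.06,-0.003,0,0,0,0,1],
    [0.067,-0.003,0,0,0,0,1],
    [0.067,-0.003,0,0,0,0,1]
  ]
}}

```text
t: 23.18
ee_pos: [0.5264, -0.2602, 0.0325]
orientation: [-0.706, 0.708, -0.015, 0.017]
ft_force: [0.9, -0.1, 0.0]
width: -0.0002
```

Request:
{"method": "send_rows", "body": {
  "series": [
    [0.004,0,0,0,0,0,1],
    [0.006,0,0,0,0,0,1],
    [0.006,0,0,0,0,0,1]
  ]
}}

```text
t: 23.43
ee_pos: [0.5282, -0.2602, 0.0325]
orientation: [-0.706, 0.708, -0.015, 0.017]
ft_force: [0.3, 0.2, -0.2]
width: 0.0002
```

Request:
{"method": "send_rows", "body": {
  "series": [
    [0.002,0,0,0,0,0,1],
    [0.003,0,0,0,0,0,1],
    [0.003,0,0,0,0,0,1]
  ]
}}

```text
t: 23.68
ee_pos: [0.5291, -0.2601, 0.0325]
orientation: [-0.706, 0.708, -0.015, 0.017]
ft_force: [0.8, -0.1, -0.2]
width: 0.0001
```

Request:
{"method": "send_rows", "body": {
  "series": [
    [0.002,0,0,0,0,0,1],
    [0.003,0,0,0,0,0,1],
    [0.003,0,0,0,0,0,1]
  ]
}}

```text
t: 23.93
ee_pos: [0.5295, -0.26, 0.0325]
orientation: [-0.706, 0.707, -0.015, 0.016]
ft_force: [-1.8, -0.1, 0.3]
width: -0.0
```

Request:
{"method": "send_rows", "body": {
  "series": [
    [0.002,0,0,0,0,0,1],
    [0.004,0,0,0,0,0,1],
    [0.004,0,0,0,0,0,1]
  ]
}}

```text
t: 24.18
ee_pos: [0.5297, -0.26, 0.0324]
orientation: [-0.707, 0.707, -0.016, 0.015]
ft_force: [-4.4, 0.1, 2.4]
width: -0.0001
```

Request:
{"method": "send_rows", "body": {
  "series": [
    [0.003,0,0,0,0,0,1],
    [0.005,0,0,0,0,0,1],
    [0.005,0,0,0,0,0,1]
  ]
}}

```text
t: 24.43
ee_pos: [0.5299, -0.2598, 0.0322]
orientation: [-0.707, 0.707, -0.017, 0.014]
ft_force: [-6.8, -0.2, 3.3]
width: -0.0001
```

Request:
{"method": "send_rows", "body": {
  "series": [
    [0,0,0,0,0,0,1],
    [-0.05,0,0,0,0,0,1],
    [-0.1,0,0.02,0,0,0,1],
    [-0.2,0,0.15,0,0,0,1],
    [-0.35,0.05,0.3,0,0,0,1],
    [-0.5,0.1,0.4,0,0,0,1],
    [-0.5,0.1,0.4,0,0,0,1],
    [-0.5,0.1,0.4,0,0,0,1],
    [-0.5,0.1,0.4,0,0,0,1]
  ]
}}

```text
t: 25.18
ee_pos: [0.3805, -0.2301, 0.1542]
orientation: [-0.706, 0.708, -0.015, 0.017]
ft_force: [0.8, -0.7, -0.3]
width: 0.0001
```

```bash
python3 - <<'E'
from h import *
s=ctrl.read_state();print(s['t'],s['ft_force'],s['ee_pos'],abs(s['qvel']).max())
f=grab('top','t17');g=grab('side','s17')
cv2.imwrite('pics/t17c.png',cv2.resize(f['img'][130:220,235:400,::-1],None,fx=4.8,fy=4.8,interpolation=cv2.INTER_CUBIC))
cv2.imwrite('pics/s17c.png',cv2.resize(g['img'][110:230,200:360,::-1],None,fx=4.8,fy=4.8,interpolation=cv2.INTER_CUBIC))
E
```

```text
25.1833 [ 0.77242707 -0.67617194 -0.27435769] [ 0.3805236  -0.23008221  0.15421268] 0.0704088886293657
```

View pics/t17c.png

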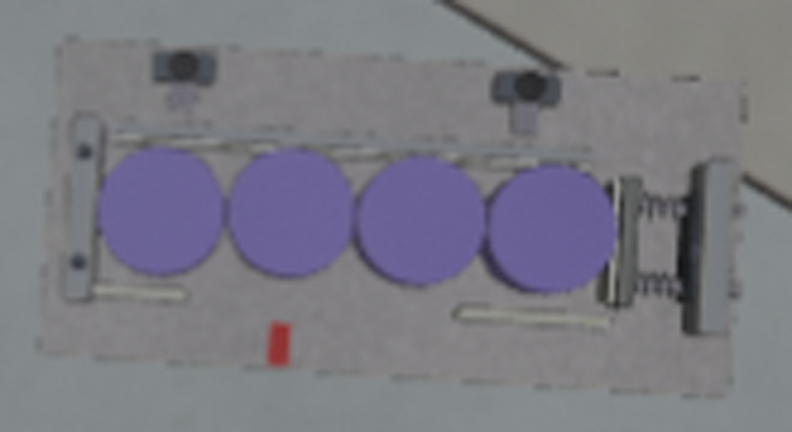

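View pics/s17c.png

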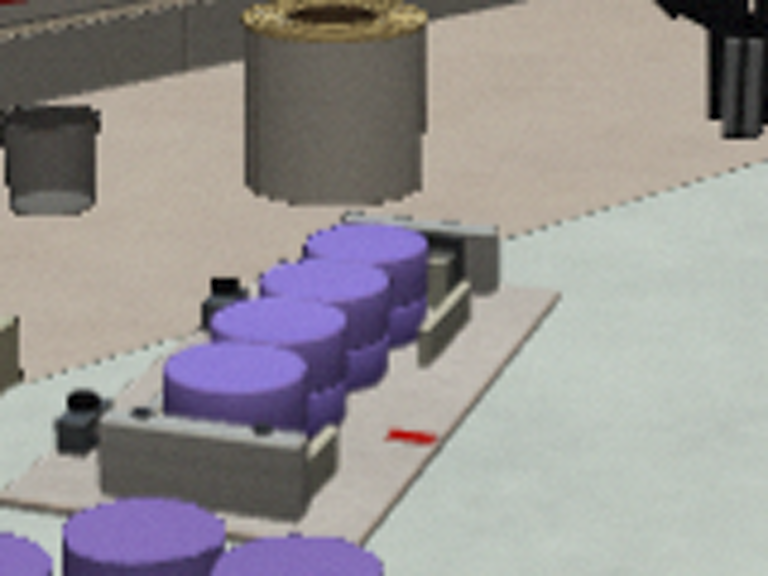

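The four jars now stand upright in one straight, touching row between the cheek and the pad, and the gripper is well clear. I am handing in.

Request:
{"method": "send_rows", "body": {
  "series": [
    [0,0,0,0,0,0,1],
    [0,0,0,0,0,0,1],
    [0,0,0,0,0,0,1]
  ]
}}

```text
t: 25.53
ee_pos: [0.3819, -0.2303, 0.1513]
orientation: [-0.707, 0.707, -0.016, 0.014]
ft_force: [0.7, -0.6, -0.4]
width: 0.0002
```

```bash
python3 -c "
from rig import ctrl
print(ctrl.close_job(), ctrl.read_state()['t'])"
```

```text
the job is handed in; nothing more can be done
the job is handed in; nothing more can be done
```

The row is filled: all four jars stand upright, touching each other between the left cheek and the sprung pad. I handed the job in at about 25.5 s of the 72 s allowed.

- **Sliding the jars right:** I gripped the middle jar and slid it and the right-hand jar against the pad. The force reached about 2 N, and I eased back before letting go. That left one gap about 4 mm narrower than a jar.
- **Inserting the loose jar:** I slid it in from the open front until it stopped firmly on the rail, pressing with about 7.8 N at the wrist, then eased off and released it.
- **An extra correction:** The first check after release showed the right-hand jar had slipped forward against the front lip. The new jar also looked possibly 0.5 mm off the rail. With the fingers shut I nudged the right-hand jar back in line, which took about 5 N at the rail. I then pressed the new jar onto the rail again with about 6.8 N.

**Last checks:** the final top and side pictures show a straight row, the gripper clear and the other things untouched.

- **Camera and arm disagree:** their positions along the tray's front-to-back line differ by 1 to 2 mm, within the stated calibration. I judged contact with the rail by force and stiffness, not from the pictures.
- **Forces are indirect:** the pad and rail loads are wrist readings with about 0.5 N of noise. They stayed well under the 12 N and 15 N limits.

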